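# Tip the last block into the moulding bed and wedge the row tight

## Task

Finish making up the moulding bed in the wedge frame. Without lifting the tall block off the bench, bring it up against the front edge of the frame, tip it over that edge by its top so that it lies in the empty place beside the other two blocks, and push it back against the back fence. Then push the red-headed wedge, thin end first, into the gap between that block and the slanted right rail until the whole row is locked tight, let go, and leave the other things on the bench alone.

Things in the scene. Friction and masses are not known exactly. Their poses are not given: they have to be found in the camera images.
- wedge_frame: Fixed frame of waxed, slippery wood. Origin: middle of its platform's front edge, at bench level; x runs to the back fence, y left, z up. Platform 12 mm thick, x=0 to 150 mm, y=-100 to +98 mm; its front edge is the stop. On it: back fence (face at x=134 mm, top z=42 mm), straight left rail (inner face y=+80 mm, top z=36 mm, x=0 to 134 mm), slanted right rail (see rail_mouth). Open in front.
- slot (a point): Point on the platform (frame x=4, y=-30, z=12 mm) below where the centre of the tall block's front end face belongs, with the block home at the fence and packed against block_mid. That block's right face is then at frame y=-52 mm.
- rail_mouth (a point): Front end of the slanted right rail's inner face, at platform height (frame x=0, y=-75.1 mm). From here the face runs back and to the left, 16 mm left per 100 mm, to y=-58.3 mm at x=105 mm, where the rail ends. The rail is 18 mm thick, top z=36 mm.
- wedge_home (a point): Point (frame x=-24, y=-64, z=12 mm) where the wedge's origin stands when the row is just tight, all blocks home: its head is then 10 mm in front of the platform. The row packs as the wedge goes in; 10 to 20 N pushes it tight and it then stays by friction.
- tall_block: Pale wooden block 44x44x130 mm, 0.09 to 0.16 kg, upright on the bench 2 to 28 mm in front of the frame's empty place, a little turned. Origin: centre of the end it stands on; z along its length to the top. Tipped forwards over the stop it lies on the platform, z along the frame's x, its origin end 22 mm above the platform and jutting 10 to 35 mm out in front until pushed home.
- block_left: Pale wooden block 130x44x44 mm already lying in the frame near the left rail and fence, loose, 0.12 kg. Origin: centre of its underside; x along its length.
- block_mid: The same kind of block lying to the right of block_left, loose. Origin: centre of its underside; x along its length.
- wedge: Dark wooden wedge with a red head, lying on the bench, 0.07 kg. Origin: under the head's centre; x points to the thin end, z up. Head 28x28 mm, 34 mm tall; grip it across y. Wedge part 22 mm tall; left face straight at y=+12 mm, right face slanted like the right rail, y=-13 mm at the head, y=+2 mm at the thin end. Slides in flat on the platform, x along the frame's x.
- wedge_tip (a point): Middle of the wedge's thin end face (10 mm wide, 22 mm tall): wedge x=106, y=7, z=11 mm.
- paint_brown: Bystander: small white bottle with brown cap, 34 mm across, 74 mm tall. Origin: centre of underside.
- paint_black: Bystander: small white bottle with black cap, 34 mm across, 74 mm tall. Origin: centre of underside.
- rivet_tin: Bystander: round tin with rust-red lid, 55 mm across, 26 mm tall. Origin: centre of underside.
- thread_sky: Bystander: coil of sky-blue thread, about 54x48 mm, 20 mm tall. Origin: centre of underside.
- tape: Bystander: roll of tan tape lying flat, 100 mm across, 25 mm tall. Origin: centre of underside.
Not all that is in view belongs to the job. There is more than one size of the wedge_frame; the job needs the largest.

How it is judged (in metres and radians):
On the way:
1. the tall block has been tipped and lies on its side on the frame's platform in the empty place (angle between tall_block's own z axis and vertical between 1.5 and 1.64 rad and z of tall_block in the frame of wedge_frame between 0.028 and 0.04 m and y of tall_block in the frame of wedge_frame between -0.056 and -0.024 m and linear speed of tall_block below 0.05 m/s), for 0.2 s.
At the end, for the whole second after the job is handed in: All three blocks lie flat and square on the platform, ends within 4 mm of the back fence, packed to the left rail (gaps under 2.5 mm in all); the wedge lies flat in the right gap, thin end first, driven to within 4 mm of just tight or deeper; all at rest (angle between tall_block's own z axis and vertical between 1.5 and 1.64 rad and z of tall_block in the frame of wedge_frame between 0.028 and 0.04 m and y of tall_block in the frame of wedge_frame between -0.056 and -0.024 m and angle between the z axis of tall_block and the x axis of wedge_frame, either way round below 0.05 rad and x of tall_block in the frame of wedge_frame between -0.001 and 0.008 m and y of tall_block in the frame of wedge_frame between -0.0325 and -0.0275 m and x of block_left in the frame of wedge_frame between 0.063 and 0.073 m and y of block_left in the frame of wedge_frame between 0.055 and 0.061 m and angle between the x axis of each of block_left, block_mid and the x axis of wedge_frame, either way round below 0.05 rad and z of block_left in the frame of wedge_frame between 0.009 and 0.016 m and x of block_mid in the frame of wedge_frame between 0.063 and 0.073 m and y of block_mid in the frame of wedge_frame between 0.011 and 0.017 m and z of block_mid in the frame of wedge_frame between 0.009 and 0.016 m and x of wedge in the frame of wedge_frame between -0.028 and -0.01 m and y of wedge in the frame of wedge_frame between -0.068 and -0.06 m and z of wedge in the frame of wedge_frame between 0.009 and 0.017 m and angle between wedge's own z axis and vertical below 0.06 rad and angle between the x axis of wedge and the x axis of wedge_frame, either way round below 0.06 rad and linear speed of each of tall_block, wedge below 0.01 m/s); the robot touches nothing.
It fails at once if the tall block is lifted off the bench instead of slid and tipped: its lower end rises over 15 mm while upright, or over 70 mm at any time (height (world z) of tall_block above 0.07 m or (height (world z) of tall_block above 0.015 m and angle between tall_block's own z axis and vertical below 0.3 rad)).
It fails at once if a bystander (paint bottles, tin, thread, tape) is moved more than 20 mm (distance of any of paint_brown, paint_black, rivet_tin, thread_sky, tape from where it was at the start of the episode above 0.02 m).
It also fails if it takes over 72 s, if anything falls off the work surface, if the arm or the gripper's body presses on something with over 40 N, if the wrist force passes 120 N, or if a joint passes its speed limit or range.

## Robot

A 6-joint arm with a two-finger parallel gripper is mounted at the origin on a cart in front of the work surface, level with it; the furniture and walls round the work are solid. World frame = base frame: x ahead of the robot, y to its left, z up, the work surface at z = 0. Lengths are in mm, angles in rad, forces in N, time in s.
With the tool pointing down it reaches from about 325 to 900 mm from the base axis. Payload 6.1 kg.
Tool frame: the origin (TCP) lies midway between the tips of the shut fingers; the grasp point (between the pads) lies 19 mm behind it (ctrl.pinch_z is the distance from the TCP to the grasp point, in mm); z points along the fingers, y is the line along which they close (so a half turn about z gives the same grasp; the last joint's range is limited). The gripper opens to 85 mm and grips with 20 to 120 N. Pads are 22 mm wide; open, the fingers measure 114 mm over their backs; the gripper's body (76 mm by 85 mm) begins 54 mm behind the grasp point. The pads swing forward as they close: fully open they stand 13 mm farther back than shut.
Start: joints at [1.155, 0.22, 1.526, -0, 1.395, -0.126], TCP at [178.599, 598.931, 209.2] pointing down, gripper open.
Joint ranges: [-2.98, 2.98], [-0.91, 2.08], [0.09, 2.57], [-1.24, 4.39], [0.2, 2.65], [-2.68, 2.68]. Speed limits (rad/s): [2.57, 2.57, 3.01, 3.14, 3.14, 3.14].

## Interface

Orientations are given as a 3x3 rotation matrix whose columns are the frame's x, y, z axes.
In Python, from rig import telemetry, imaging, ctrl gives the robot as it stands. The module is installed in compiled form; this text tells all that it offers.
- The arm moves only by the tool arm_command, never from a script. Its argument "deltas" is text: rows parted by semicolons, each of 7 numbers parted by spaces: the turn, a rotation vector about the tool's x, y, z in degrees, then the shift along the tool's x, y, z in cm, then the opening, from 0 (shut) to 1 (fully open). In form: wx wy wz tx ty tz jaw; .... A call has 1 to 8 rows; each row is the pose to reach, as a shift and turn from the pose commanded when the call began, along the tool's axes at that moment; what a row does not reach only later rows make up. A row lasts 1/10 s, in which the tool goes at most 50 mm and 8.59 degrees, less where a joint would pass 70% of its speed; a pose out of reach is approached as far as the arm can. A call with a gripper value outside its range is refused whole. The fingers move at their own pace and stop on an object; "grip_force" is the grip in N (left out, the last holds). Time passes only in rows, so rows that repeat a pose let the fingers close. It gives the time, the measured TCP pose, the force, the opening and the grip force at its end, in the units of the state.
- telemetry.observe(): the state, without advancing time (a new reading comes with each control period).
- imaging.snapshot(name): name is "scene" or "top"; returns the picture (400x640x3 uint8, blue, green, red); there is no depth.
- imaging.calibration(name): a dict with "fovy" (degrees; the focal length in pixels is half the picture's height over the tangent of half this angle, whatever the lens; pixels are square), "cx", "cy" (the principal point, pixels), "k1" (the pictures are not rectified: a ray, as slopes to the right and down, at radius r is drawn at 1 + k1 r^2 times it, then the intrinsics apply), "cam_to_world" (4x4, takes a point from camera to world coordinates). Camera axes: x right, y down, z forward; pixel columns grow to the right and rows downward; lengths in mm; the calibration is good to about 2 mm. A picture is of the moment at which its call begins. calibration takes no time and is no camera call.
- ctrl.sign_off(): hands the job in; it is judged then, once.
The state is a dict: "t": time; "joints": joint angles; "joint_velocities": joint speeds; "joint_torque": joint torques, N m; "ee_pos": TCP position; "orientation": TCP orientation; "contact_force": force on the tool from outside, world axes, zero at the start; "torque": the same for the moment, N m; "width": finger opening in mm; "finger_force": force on a finger pad.
Only numpy, scipy, OpenCV 4.12 (cv2) and the standard library are available. Lean on these libraries where they do the work, as an engineer would, in place of code of your own. Each camera call takes 0.05 s, during which the arm holds its last target. There are 200 camera calls.

## Working session

There is one attempt and no reset: what is moved stays moved. The work goes in short steps, Python scripts to look and compute and a tool call to move; the robot and the scene stay as the last step left them, time stands still between calls to the robot, and variables do not carry over. Pictures are saved under pics/ and viewed, at most 10 in all, crops included, and the job is handed in when it is done.

Besides the shell and the picture viewer there is one more tool, called after "Request:" as name(argument=value, ...), one argument or row to a line, values as JSON. arm_command: Moves the arm, as the interface text tells. Its arguments: {"type":"object","properties":{"deltas":{"type":"string"},"grip_force":{"type":"number"}},"required":["deltas"]}

```bash
mkdir -p pics
cat > h.py <<'E'
import numpy as np, cv2
from rig import telemetry, imaging, ctrl
def cal(n):
    c=imaging.calibration(n); f=200/np.tan(np.radians(c['fovy'])/2)
    return f,c['cx'],c['cy'],c['k1'],np.array(c['cam_to_world'])
def ray(n,p):
    f,cx,cy,k,T=cal(n); d=cv2.undistortPoints(np.array([[p]],float),np.array([[f,0,cx],[0,f,cy],[0,0,1.]]),np.array([k,0,0,0.]))[0,0]
    return T[:3,3],T[:3,:3]@np.array([d[0],d[1],1])
def onz(n,p,z):
    o,d=ray(n,p); return (o+d*(z-o[2])/d[2])
def proj(n,P):
    f,cx,cy,k,T=cal(n); q=T[:3,:3].T@(np.array(P,float)-T[:3,3]); u=q[:2]/q[2]; u=u*(1+k*(u@u)); return f*u+[cx,cy]
E
python3 - <<'E'
from h import *
for n in('scene','top'):
    im=imaging.snapshot(n); cv2.imwrite(f'pics/{n}0.png',im); print(cal(n))
print(telemetry.observe())
E
```

```text
(np.float64(404.2313052728175), 328.66998881477497, 200.74794125496058, 0.009404815223076252, array([[ 8.03608983e-01, -3.94092308e-01,  4.45986384e-01,
         1.25673635e+02],
       [-5.95117858e-01, -5.40748730e-01,  5.94496043e-01,
        -3.02493564e+02],
       [ 6.88025313e-03, -7.43156823e-01, -6.69081908e-01,
         6.25892362e+02],
       [ 0.00000000e+00,  0.00000000e+00,  0.00000000e+00,
         1.00000000e+00]]))
(np.float64(423.21766504004995), 324.6275087956507, 194.3609014010543, -0.05436005969394266, array([[ 2.64823781e-02, -9.80592311e-01,  1.94261173e-01,
         3.09150799e+02],
       [-9.98949240e-01, -3.32306856e-02, -3.15616506e-02,
         2.41402744e+02],
       [ 3.74045439e-02, -1.93221224e-01, -9.80441971e-01,
         1.08199376e+03],
       [ 0.00000000e+00,  0.00000000e+00,  0.00000000e+00,
         1.00000000e+00]]))
{'t': 0.1, 'joints': array([ 1.15492268e+00,  2.21171562e-01,  1.52751597e+00, -1.24809280e-05,
        1.39467980e+00, -1.26101210e-01]), 'joint_velocities': array([ 2.19465433e-04, -2.97866889e-03, -3.92550311e-03,  1.02324632e-03,
       -7.16172367e-06,  5.79256251e-04]), 'joint_torque': array([ 1.54862952e-03, -4.98242426e+01, -3.90550625e+01,  1.21772082e-04,
        5.54832310e-03, -2.38214227e-06]), 'ee_pos': array([178.35327457, 598.39889723, 208.18340955]), 'orientation': array([[-9.58309476e-01,  2.85731430e-01, -7.05711105e-04],
       [ 2.85732223e-01,  9.58308116e-01, -1.62837689e-03],
       [ 2.11010221e-04, -1.76213341e-03, -9.99998425e-01]]), 'contact_force': array([-0.75937662,  0.47998645, -0.11667373]), 'torque': array([ 0.03514521, -0.02864758, -0.04221762]), 'finger_force': 0.0, 'width': 85.29176342285533}
```

View pics/scene0.png

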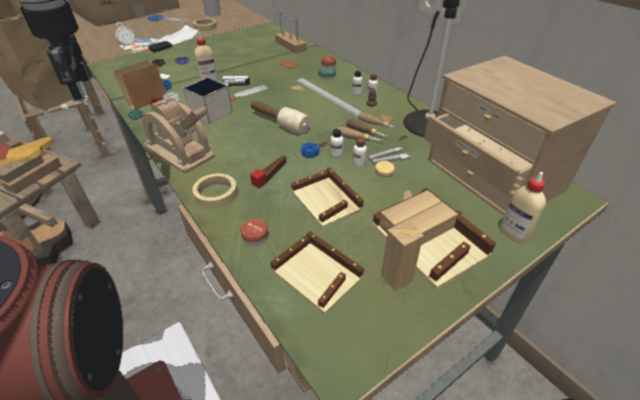

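View pics/top0.png

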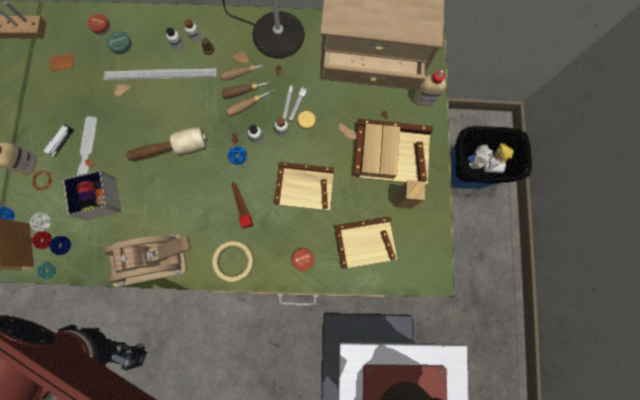

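Scene view: three frames at about (318,195), (317,270) and (433,235). Top view: the same frames at (305,187), (366,243) and (393,150). The one at top (393,150) is the largest and already holds two blocks, with the tall block at (412,193) in front of it, so it fits. The wedge is at top (242,205), its red head at (246,221). I'll confirm both in an enlarged crop.

Run:
```python
from h import *
a=cv2.imread('pics/top0.png'); b=cv2.imread('pics/scene0.png')
A=cv2.resize(a[110:220,340:450],(440,440),interpolation=cv2.INTER_CUBIC)
W=cv2.resize(a[170:240,215:265],(300,420),interpolation=cv2.INTER_CUBIC);W=cv2.copyMakeBorder(W,0,20,0,0,0)
cv2.imwrite('pics/c1.png',np.hstack([A,W]))
cv2.imwrite('pics/c2.png',cv2.resize(b[170:300,360:510],(750,600)[:1]+(600,) if 0 else (690,598),interpolation=cv2.INTER_CUBIC))
```

```text
(no output)
```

View pics/c1.png

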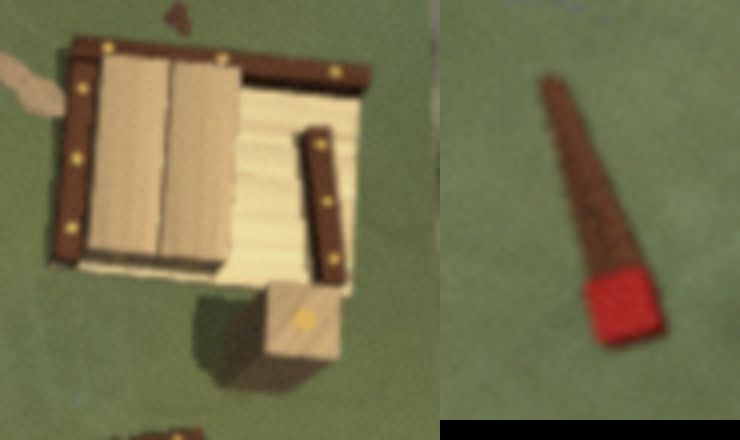

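View pics/c2.png

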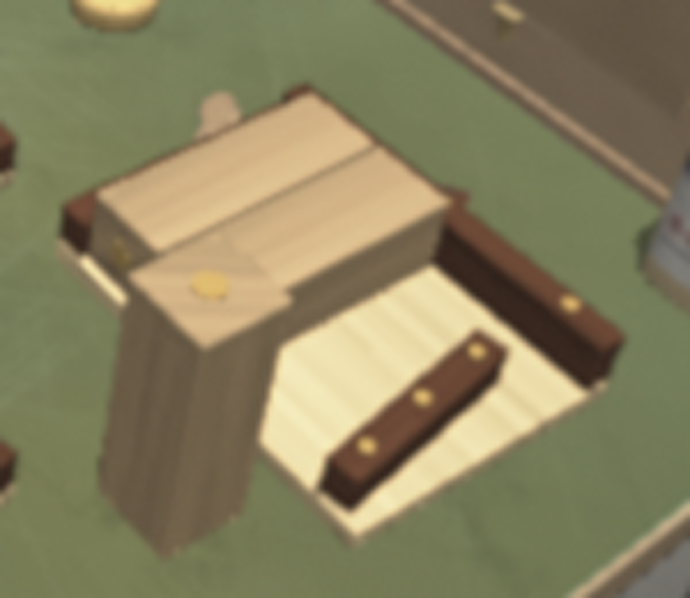

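The crop confirms both. Crop 1 shows the frame with two loose blocks, and its front-right platform corner at about top (427,183). The tall block's top is at (406–425,180–200). The wedge head is at (243,221), with its tip pointing up-left at (233,183).

```bash
cat >> h.py <<'E'
from scipy.optimize import least_squares
def c1(x,y): return np.array([340+(x+.5)/4-.5,110+(y+.5)/4-.5])
def c2(x,y): return np.array([360+(x+.5)/4.6-.5,170+(y+.5)/4.6-.5])
def cw(x,y): return np.array([215+(x-440+.5)/6-.5,170+(y+.5)/6-.5])
def fit(cor,x0):
    # cor: (cam, px, model pt) ; pose x,y,yaw
    def R(v):
        c,s=np.cos(v[2]),np.sin(v[2]); out=[]
        for n,p,m in cor:
            w=[v[0]+c*m[0]-s*m[1],v[1]+s*m[0]+c*m[1],m[2]]
            out+=list(proj(n,w)-p)
        return np.array(out)
    r=least_squares(R,x0,loss='soft_l1',x_scale=[10,10,.1]); return r.x,R(r.x).reshape(-1,2).round(1)
E
python3 - <<'E'
from h import *
F=[('top',c1(350,294),(0,-100,12)),('top',c1(371,67),(150,-100,42)),('top',c1(75,37),(150,98,42)),('top',c1(346,281),(0,-93.1,36)),('top',c1(317,283),(0,-75.1,36)),
('scene',c2(357,535),(0,-100,12)),('scene',c2(607,387),(150,-100,12)),('scene',c2(622,340),(150,-100,42)),('scene',c2(322,487),(0,-75.1,36)),('scene',c2(350,510),(0,-93.1,36))]
a0=onz('top',c1(350,294),12); print(a0,onz('scene',c2(357,535),12))
v,r=fit(F,[a0[0],a0[1]+100,0]); print('frame',v,r.tolist())
h=22
T=[('top',c1(268,283),(h,h,130)),('top',c1(341,287),(h,-h,130)),('top',c1(339,359),(-h,-h,130)),('top',c1(265,352),(-h,h,130)),
('scene',c2(130,275),(-h,h,130)),('scene',c2(292,298),(h,-h,130)),('scene',c2(205,348),(-h,-h,130)),('scene',c2(102,480),(-h,h,0)),('scene',c2(165,553),(-h,-h,0)),('scene',c2(240,515),(h,-h,0))]
t,r=fit(T,[v[0]-30,v[1]-30,0]); print('tall',t,r.tolist())
def tf(p):
    c,s=np.cos(v[2]),np.sin(v[2]); d=np.array(p[:2])-v[:2]; return [c*d[0]+s*d[1],-s*d[0]+c*d[1]]
print('tall in frame',tf(t),t[2]-v[2])
for nm,p in dict(LBL=(103,55),LBR=(172,62),MBR=(241,68),LFL=(90,248),LFR=(158,255),MFR=(222,262)).items(): print(nm,np.round(tf(onz('top',c1(*p),56)),1))
W=[('top',cw(645,265),(14,-14,34)),('top',cw(664,330),(-14,-14,34)),('top',cw(605,348),(-14,14,34)),('top',cw(585,287),(14,14,34)),('top',cw(560,76),(106,2,22)),('top',cw(541,82),(106,12,22))]
w0=onz('top',cw(625,308),34)
w,r=fit(W,[w0[0],w0[1],.3]); print('wedge',w,r.tolist())
E
```

```text
[560.32846263 -61.36119261  12.        ] [556.93235036 -63.19202468  12.        ]
frame [ 5.62795760e+02  3.75899679e+01 -6.57732816e-02] [[0.3, 1.5], [0.6, 0.4], [-0.2, 0.0], [1.3, 2.5], [1.6, 1.3], [-0.7, -0.2], [0.2, -1.3], [1.2, -1.2], [-0.2, -7.0], [0.6, -5.4]]
tall [ 5.16049685e+02 -3.60984783e-01 -6.53791390e-02] [[0.1, -0.8], [0.4, 0.0], [0.1, 0.5], [-0.2, 0.4], [-0.6, -1.3], [1.2, -0.5], [0.1, -0.8], [-1.5, 1.4], [-0.4, 1.7], [1.2, -0.5]]
tall in frame [np.float64(-44.15063769400339), np.float64(-40.94131832025578)] 0.00039414258432632354
LBL [134.3  79.9]
LBR [134.4  35.1]
MBR [135.2  -9.8]
LFL [ 5.8 78.8]
LFR [ 5.7 35.7]
MFR [ 5.3 -4.9]
wedge [4.43158195e+02 4.02497445e+02 3.19942921e-01] [[0.7, 0.2], [0.5, 0.0], [-0.7, 0.2], [-0.2, -0.4], [0.2, -0.1], [-0.5, -0.0]]
```

```bash
cat >> h.py <<'E'
from scipy.spatial.transform import Rotation as Ro
import json
def Rz(a): return Ro.from_euler('z',a).as_matrix()
def tool(b): # b>0: pointing forward, frame axes (deg)
    b=np.radians(b); s,c=np.sin(b),np.cos(b)
    return np.array([[-c,0,s],[0,1,0],[-s,0,-c]])
def fr(p,b,fp,yaw=0):
    R=Rz(fp[2]); return np.r_[fp[:2],0]+R@np.array(p,float), R@Rz(yaw)@tool(b)
def delta(P0,R0,P,R):
    return np.r_[Ro.from_matrix(R0.T@R).as_rotvec(degrees=True),R0.T@(P-P0)/10].round(2)
def apply(P0,R0,row):
    return P0+R0@np.array(row[3:6])*10, R0@Ro.from_rotvec(row[:3],degrees=True).as_matrix()
E
python3 - <<'E'
from h import *
F=[('top',c1(350,294),(0,-100,12)),('top',c1(371,67),(150,-100,42)),('top',c1(75,37),(150,98,42)),('top',c1(346,281),(0,-93.1,36)),('top',c1(317,283),(0,-75.1,36)),
('scene',c2(357,535),(0,-100,12)),('scene',c2(607,387),(150,-100,12)),('scene',c2(622,340),(150,-100,42)),('scene',c2(322,487),(0,-75.1,12)),('scene',c2(350,510),(0,-93.1,12)),('scene',c2(125,302),(0,58-24,12)),('scene',c2(60,242),(0,98,12))]
F=F[:-2]+F[-1:]
v,r=fit(F,[562,38,-.066]); print(v,r.tolist())
t=np.array([516.05,-.36]);d=t-v[:2];c,s=np.cos(v[2]),np.sin(v[2]);tf=[c*d[0]+s*d[1],-s*d[0]+c*d[1]];print(tf)
json.dump(list(v),open('frame.json','w'))
s0=telemetry.observe();P0=np.array([178.6,598.93,209.2]);R0=s0['orientation']
g=np.array([tf[0],tf[1],110]); off=tool(30)[:,2]
for back in(100,):
  P,R=fr(g+19*off-back*off,30,v); print(P,delta(P0,R0,P,R))
E
```

```text
[ 5.65182421e+02  3.78672234e+01 -6.29904887e-02] [[0.2, 0.5], [0.3, -0.6], [-0.4, -0.7], [1.1, 1.5], [1.5, 0.3], [0.2, -1.0], [0.8, -2.1], [1.8, -2.1], [-1.6, 0.3], [-0.9, 1.9], [-0.7, -1.2]]
[np.float64(-46.62861968993124), np.float64(-41.24423836594336)]
[475.63032142   2.18942808 180.14805771] [ -3.5  -29.89 -12.67 -45.52 -48.69   2.98]
```

Request:
arm_command(
  deltas="0 0 -12.7 -22 -24 -3 1;0 0 -12.7 -22 -24 -3 1;0 0 -12.7 -22 -24 -3 1;0 0 -12.7 -22 -24 -3 1;0 0 -12.7 -22 -24 -3 1;0 0 -12.7 -22 -24 -3 1;0 0 -12.7 -22 -24 -3 1;0 0 -12.7 -22 -24 -3 1",
  grip_force=30,
)

```text
t: 0.9
ee_pos: [322.2, 303.6, 239.5]
orientation: [[-0.997, 0.073, 0.001], [0.073, 0.997, -0.0], [-0.001, -0.0, -1.0]]
contact_force: [-0.4, 0.2, 0.8]
width: 85.2
finger_force: 0.0
```

Run:
```python
from h import *
v=json.load(open('frame.json'));s0=telemetry.observe();print(s0['ee_pos'],s0['orientation'].round(3).tolist())
P0=np.array([178.6,598.93,209.2]);R0=np.array([[-.95831,.28573,-.0007],[.28573,.95831,-.0016],[0.0002,-.0018,-1]])
P0,R0=apply(P0,R0,[0,0,-12.7,-22,-24,-3]);print(P0,R0.round(3).tolist())
off=tool(30)[:,2]
P,R=fr(np.array([-46.6,-41.2,110])+19*off-100*off,30,v); print(P,delta(P0,R0,P,R))
```

```text
[322.20116349 303.58146401 239.45490007] [[-0.997, 0.073, 0.001], [0.073, 0.997, -0.0], [-0.001, -0.0, -1.0]]
[320.874 306.123 239.588] [[-0.998, 0.068, -0.001], [0.068, 0.998, -0.002], [0.001, -0.002, -1.0]]
[475.6616691    2.23177713 180.14805771] [ -0.17 -30.03  -0.26 -17.51 -29.26   5.98]
```

Request:
arm_command(
  deltas="0 -8 -0.3 -4 -5 0 1;0 -15 -0.3 -6.5 -10 0 1;0 -22 -0.3 -9 -15 1 1;0 -30 -0.3 -12 -20 2 1;0 -30 -0.3 -15 -25 4 1;0 -30 -0.3 -17.5 -29.3 6 1;0 -30 -0.3 -17.5 -29.3 6 1;0 -30 -0.3 -17.5 -29.3 6 1",
)

```text
t: 1.7
ee_pos: [475.4, -3.9, 176.7]
orientation: [[-0.865, 0.073, 0.496], [0.063, 0.997, -0.037], [-0.497, -0.001, -0.868]]
contact_force: [0.5, 0.3, 1.2]
width: 85.5
finger_force: 0.0
```

Run:
```python
from h import *
v=json.load(open('frame.json'));s0=telemetry.observe()
print(s0['ee_pos'],s0['orientation'].round(3).tolist(), Rz(v[2])@tool(30))
im=imaging.snapshot('top'); jm=imaging.snapshot('scene')
cv2.imwrite('pics/v1.png',np.hstack([cv2.resize(im[90:240,330:480],(400,400)),cv2.resize(jm[140:300,350:510],(400,400))]))
```

```text
[475.35397915  -3.94405213 176.72423806] [[-0.865, 0.073, 0.496], [0.063, 0.997, -0.037], [-0.497, -0.001, -0.868]] [[-0.86430786  0.06294884  0.49900838]
 [ 0.0545153   0.99801676 -0.03147442]
 [-0.5         0.         -0.8660254 ]]
```

View pics/v1.png

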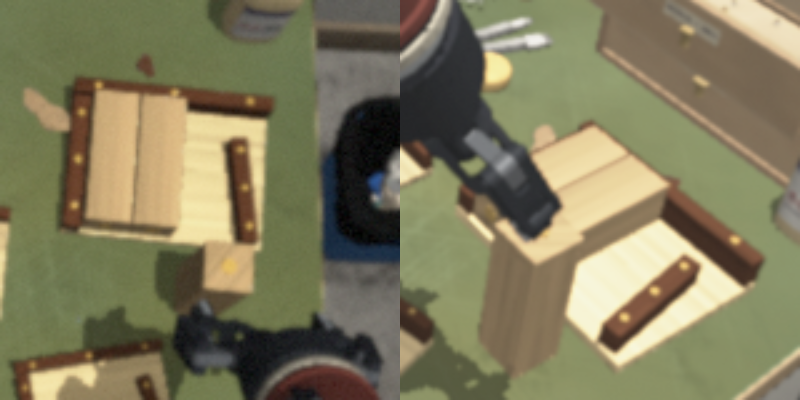

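Top crop: the open gripper is just in front of and above the tall block (block top at crop (228,265)). In the scene crop the fingers are above and behind it. Next I compute the advance from the measured pose.

```bash
cat >> h.py <<'E'
def infr():
    v=json.load(open('frame.json'));s=telemetry.observe();R=Rz(v[2]);P=R.T@(s['ee_pos']-np.r_[v[:2],0])
    O=R.T@s['orientation'];return P.round(1),np.degrees(np.arctan2(O[0,2],-O[2,2])).round(1),np.degrees(np.arctan2(-O[0,1],O[1,1])).round(2),s['contact_force'].round(1),s['width'].round(1)
def go(p,b,yaw=0):
    v=json.load(open('frame.json'));s=telemetry.observe();return delta(s['ee_pos'],s['orientation'],*fr(p,b,v,yaw))
E
python3 - <<'E'
from h import *
print(infr()); off=tool(30)[:,2]
print(go(np.array([-46.6,-41.2,110])+19*off,30))
E
```

```text
Traceback (most recent call last):
  File "h.py", line 40, in infr
    O=R.T@s['orientation'];return P.round(1),np.degrees(np.arctan2(O[0,2],-O[2,2])).round(1),np.degrees(np.arctan2(-O[0,1],O[1,1])).round(2),s['contact_force'].round(1),s['width'].round(1)
                                                                                                                                                                         ^^^^^^^^^^^^^^^^
AttributeError: 'float' object has no attribute 'round'
```

```bash
sed -i "s/s\['width'\].round(1)/round(s['width'],1)/" h.py
python3 - <<'E'
from h import *
print(infr()); off=tool(30)[:,2]
print(go(np.array([-46.6,-41.2,110])+19*off,30))
E
```

```text
(array([-87.7, -42.7, 178. ]), np.float64(29.8), np.float64(-0.25), array([-0.3,  1.1, -0.5]), 85.1)
[-0.11 -0.16 -0.22 -0.18  0.17  9.84]
```

Request:
arm_command(
  deltas="0 0 -0.2 -0.2 0.2 4 1;0 0 -0.2 -0.2 0.2 8 1;0 0 -0.2 -0.2 0.2 9.8 1;0 0 -0.2 -0.2 0.2 9.8 1;0 0 -0.2 -0.2 0.2 9.8 0;0 0 -0.2 -0.2 0.2 9.8 0;0 0 -0.2 -0.2 0.2 9.8 0;0 0 -0.2 -0.2 0.2 9.8 0",
  grip_force=30,
)

```text
t: 2.6
ee_pos: [527.4, 0.6, 97.5]
orientation: [[-0.863, 0.06, 0.502], [0.05, 0.998, -0.033], [-0.503, -0.003, -0.864]]
contact_force: [-1.2, 0.7, 3.7]
width: 43.3
finger_force: 31.4
```

Request:
arm_command(
  deltas="0 0 0 0 0 0 0;0 0 0 0 0 0 0",
)

```text
t: 2.8
ee_pos: [527.7, 0.4, 97.4]
orientation: [[-0.863, 0.061, 0.502], [0.051, 0.998, -0.033], [-0.503, -0.003, -0.864]]
contact_force: [-0.7, 2.6, 6.9]
width: 43.2
finger_force: 31.8
```

Run:
```python
from h import *
print(infr()); off=tool(30)[:,2]
# slide: +20 mm in x, to y=-34
p=infr()[0]
for x in (-26,-22): print(go(np.array([x,-34,110])+19*off,30))
im=imaging.snapshot('top'); jm=imaging.snapshot('scene')
cv2.imwrite('pics/v2.png',np.hstack([cv2.resize(im[90:240,330:480],(400,400)),cv2.resize(jm[140:300,350:510],(400,400))]))
```

```text
(array([-35.1, -39.7,  97.4]), np.float64(30.2), np.float64(0.13), array([-0.7,  2.6,  6.9]), 43.2)
[-0.07  0.22  0.18 -1.41  0.57  1.27]
[-0.07  0.22  0.18 -1.76  0.57  1.47]
```

Request:
arm_command(
  deltas="0 0 0 -0.4 0.2 0.25 0;0 0 0 -0.8 0.4 0.45 0;0 0 0 -1.2 0.57 0.7 0;0 0 0 -1.5 0.57 0.87 0;0 0 0 -1.7 0.57 1 0;0 0 0 -1.9 0.57 1.1 0;0 0 0 -1.9 0.57 1.1 0",
)

```text
t: 3.6
ee_pos: [552.0, 3.2, 99.6]
orientation: [[-0.861, 0.061, 0.506], [0.049, 0.998, -0.036], [-0.507, -0.006, -0.862]]
contact_force: [-3.2, -4.0, 14.5]
width: 43.1
finger_force: 37.3
```

Run:
```python
from h import *
print(infr())
im=imaging.snapshot('top'); jm=imaging.snapshot('scene')
cv2.imwrite('pics/v3.png',np.hstack([cv2.resize(im[110:210,340:440],(400,400)),cv2.resize(jm[150:300,360:510],(400,400))]))
```

```text
(array([-11. , -35.4,  99.6]), np.float64(30.5), np.float64(0.14), array([-3.2, -4. , 14.5]), 43.1)
```

View pics/v3.png

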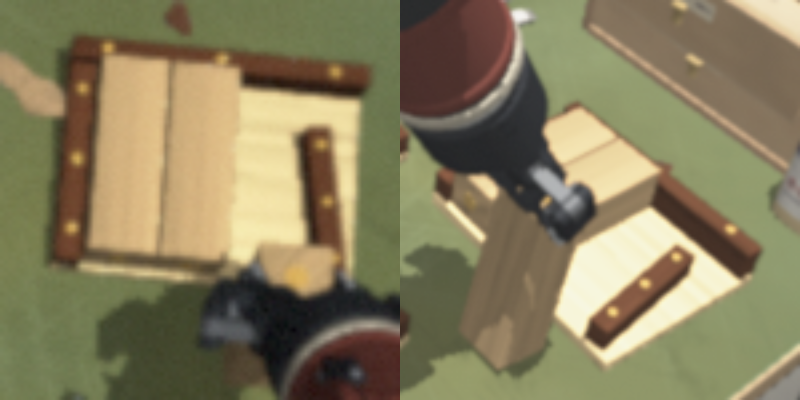

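Block is at the stop, gripped. Its top in the top crop spans (262,243) to (335,246), and it may be leaning slightly forward. I'll check its lateral position.

Run:
```python
from h import *
v=json.load(open('frame.json'));R=Rz(v[2])
f=lambda n,p,z:(R.T@(onz(n,p,z)-np.r_[v[:2],0])).round(1)
for p in((262,243),(335,246)): print(f('top',c1(*p),130))
s=lambda x,y:np.array([360+(x-400+.5)*150/400-.5,150+(y+.5)*150/400-.5])
for p in((460,333),(503,370),(548,347)): print('bot',f('scene',s(*p),0))
for p in((240,75),(222,262),(235,160)): print('mid',f('top',c1(*p),56))
```

```text
[ -2.9 -14.4 130. ]
[ -0.3 -57.7 130. ]
bot [-64.3 -19.7   0. ]
bot [-59.1 -61.2   0. ]
bot [-19.1 -63.3   0. ]
mid [128.  -10.2  56. ]
mid [ 2.9 -5.4 56. ]
mid [ 70.6 -10.   56. ]
```

Request:
arm_command(
  deltas="0 0 0 -0.4 0 0 0;0 0 0 -0.8 0.1 0.2 0;0 0 0 -1.2 0.1 0.4 0;0 0 0 -1.5 0.1 0.5 0;0 0 0 -1.8 0.1 0.6 0;0 0 0 -1.8 0.1 0.6 0",
)

```text
t: 4.3
ee_pos: [567.7, 4.4, 99.7]
orientation: [[-0.864, 0.061, 0.5], [0.051, 0.998, -0.033], [-0.501, -0.003, -0.865]]
contact_force: [-0.3, -0.6, 4.3]
width: 43.0
finger_force: 35.9
```

Run:
```python
from h import *
print(infr())
im=imaging.snapshot('top'); jm=imaging.snapshot('scene')
cv2.imwrite('pics/v4.png',np.hstack([cv2.resize(im[110:210,340:440],(400,400)),cv2.resize(jm[150:300,360:510],(400,400))]))
```

```text
(array([  4.6, -33.2,  99.7]), np.float64(30.1), np.float64(0.14), array([-0.3, -0.6,  4.3]), 43.0)
```

View pics/v4.png

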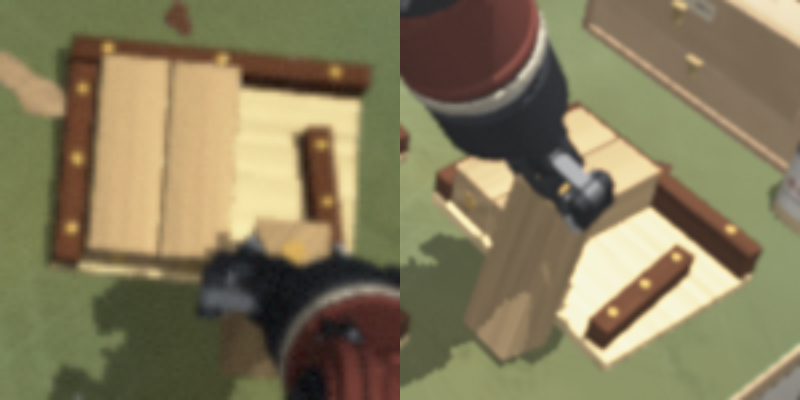

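The bottom is dragging: the block leans forward about 13° and its lower edge is still about 14 mm short of the stop (scene-crop bottom corners (465,325), (500,362), (545,338)). I'll grip harder and swing the bottom forward by turning about the grasp.

Request:
arm_command(
  deltas="0 0 0 0 0 0 0;0 0 0 -0.05 0 -0.1 0;0 -2 0 -0.12 0 -0.1 0;0 -4 0 -0.18 0 -0.12 0;0 -6 0 -0.25 0 -0.12 0;0 -8 0 -0.3 0 -0.12 0;0 -8 0 -0.3 0 -0.12 0",
  grip_force=90,
)

```text
t: 5.1
ee_pos: [569.8, 4.3, 103.2]
orientation: [[-0.784, 0.06, 0.617], [0.045, 0.998, -0.04], [-0.619, -0.004, -0.786]]
contact_force: [-4.4, -1.9, 10.7]
width: 41.8
finger_force: 93.4
```

Run:
```python
from h import *
print(infr())
im=imaging.snapshot('top'); jm=imaging.snapshot('scene')
cv2.imwrite('pics/v5.png',np.hstack([cv2.resize(im[110:210,340:440],(400,400)),cv2.resize(jm[150:300,360:510],(400,400))]))
```

```text
(array([  6.8, -33.2, 103.2]), np.float64(38.2), np.float64(0.17), array([-4.4, -1.9, 10.7]), 41.8)
```

View pics/v5.png

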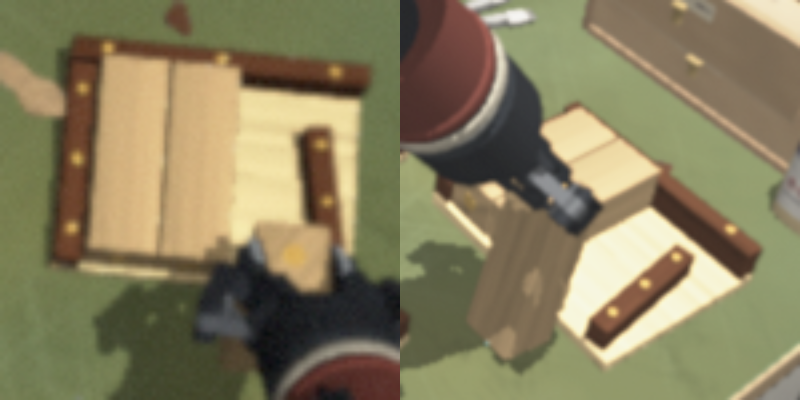

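The bottom corners in the scene crop are now about (468,318) and (507,358), and the top back edge is at top crop (257,224) to (333,226). I'll turn these into positions.

Run:
```python
from h import *
v=json.load(open('frame.json'));R=Rz(v[2])
f=lambda n,p,z:(R.T@(onz(n,p,z)-np.r_[v[:2],0])).round(1)
s=lambda x,y:np.array([360+(x-400+.5)*150/400-.5,150+(y+.5)*150/400-.5])
for p in((468,318),(507,358)):
  for z in(0,6): print('bot',f('scene',s(*p),z))
for p in((257,224),(333,226),(328,292),(262,292)): print('top',f('top',c1(*p),128))
```

```text
bot [-50.9 -12.2   0. ]
bot [-54.4 -15.6   6. ]
bot [-50.1 -54.9   0. ]
bot [-53.6 -57.9   6. ]
top [  8.9 -11.3 128. ]
top [ 12.3 -56.5 128. ]
top [-27.9 -55.2 128. ]
top [-31.8 -16.3 128. ]
```

Request:
arm_command(
  deltas="0 0 0 -0.3 0 0.03 0;0 0 0 -0.5 0 0.2 0;0 0 0 -0.7 0 0.35 0;0 0 0 -0.8 0 0.43 0;0 0 0 -0.8 0 0.43 0",
)

```text
t: 5.7
ee_pos: [578.1, 4.3, 103.2]
orientation: [[-0.787, 0.06, 0.614], [0.045, 0.998, -0.039], [-0.615, -0.003, -0.788]]
contact_force: [-3.8, -0.7, 6.2]
width: 41.7
finger_force: 92.6
```

Run:
```python
from h import *
q=infr();print(q)
# tip about the stop edge (0,12): rows of tool pose, rotating from current beta by th
p,b=q[0],q[1]; piv=np.array([0,p[1],12.])
for th in (8,16,24,32,40,48,52,55):
    a=np.radians(th); M=Ro.from_euler('y',a).as_matrix()
    print(th,go(piv+M@(p-piv),b-th,np.radians(q[2])), (piv+M@(p-piv)).round(0))
```

```text
(array([ 15. , -32.7, 103.2]), np.float64(38.0), np.float64(0.18), array([-3.8, -0.7,  6.2]), 41.7)
8 [-0.14  7.98  0.09 -0.81 -0.    1.  ] [ 28. -33. 100.]
16 [-0.15 15.98  0.08 -1.46 -0.    2.11] [ 40. -33.  96.]
24 [-1.500e-01  2.398e+01  7.000e-02 -1.960e+00 -1.000e-02  3.300e+00] [ 51. -33.  89.]
32 [-1.600e-01  3.198e+01  6.000e-02 -2.290e+00 -1.000e-02  4.550e+00] [ 61. -33.  81.]
40 [-1.700e-01  3.998e+01  5.000e-02 -2.440e+00 -1.000e-02  5.830e+00] [ 70. -33.  72.]
48 [-1.700e-01  4.798e+01  4.000e-02 -2.410e+00 -1.000e-02  7.120e+00] [ 78. -33.  62.]
52 [-1.700e-01  5.198e+01  3.000e-02 -2.320e+00 -1.000e-02  7.760e+00] [ 81. -33.  56.]
55 [-1.700e-01  5.498e+01  3.000e-02 -2.230e+00 -0.000e+00  8.240e+00] [ 83. -33.  52.]
```

Request:
arm_command(
  deltas="0 4 0 -0.42 0 0.4 0;0 8 0 -0.81 0 0.95 0;0 12 0 -1.15 0 1.5 0;0 16 0 -1.46 0 2.1 0;0 20 0 -1.72 0 2.7 0;0 24 0 -1.96 0 3.3 0;0 24 0 -1.96 0 3.3 0",
)

```text
t: 6.4
ee_pos: [614.9, 1.9, 88.3]
orientation: [[-0.969, 0.06, 0.239], [0.058, 0.998, -0.017], [-0.24, -0.003, -0.971]]
contact_force: [-0.2, 0.5, -1.0]
width: 42.2
finger_force: 91.4
```

Run:
```python
from h import *
q=infr();print(q)
p,b=q[0],q[1]; piv=np.array([0,p[1],12.])
for th in (6,12,18,24,28):
    a=np.radians(th); M=Ro.from_euler('y',a).as_matrix()
    print(th,go(piv+M@(p-piv),b-th,np.radians(q[2])), (piv+M@(p-piv)).round(0))
im=imaging.snapshot('top'); jm=imaging.snapshot('scene')
cv2.imwrite('pics/v6.png',np.hstack([cv2.resize(im[110:210,340:440],(400,400)),cv2.resize(jm[150:300,360:510],(400,400))]))
```

```text
(array([ 51.9, -32.8,  88.3]), np.float64(13.9), np.float64(0.17), array([-0.2,  0.5, -1. ]), 42.2)
6 [-0.17  5.99  0.03 -0.61  0.    0.75] [ 60. -33.  82.]
12 [-0.17 11.99  0.02 -1.14 -0.    1.56] [ 67. -33.  76.]
18 [-1.700e-01  1.799e+01  1.000e-02 -1.570e+00  0.000e+00  2.420e+00] [ 73. -33.  69.]
24 [-0.17 23.99  0.   -1.92  0.    3.33] [ 78. -33.  61.]
28 [-0.17 27.99 -0.   -2.09  0.    3.95] [ 82. -33.  55.]
```

View pics/v6.png

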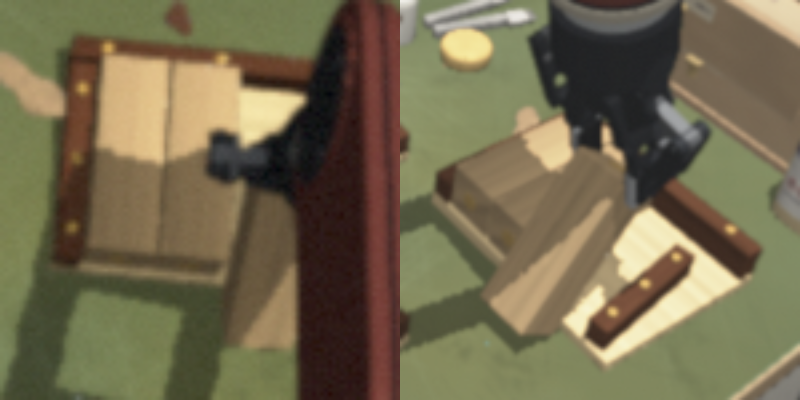

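The block is leaning about 35° over the stop and is centred in the slot direction. I'll continue about 22° more, then release.

Request:
arm_command(
  deltas="0 6 0 -0.6 0 0.7 0;0 12 0 -1.1 0 1.5 0;0 17 0 -1.5 0 2.2 0;0 22 0 -1.8 0 3 0;0 22 0 -1.8 0 3 0;0 22 0 -1.8 0 3 0.9;0 22 0 -1.8 0 3 0.9;0 22 0 -1.8 0 3 0.9",
)

```text
t: 7.3
ee_pos: [638.2, 0.5, 66.0]
orientation: [[-0.989, 0.06, -0.136], [0.06, 0.998, 0.005], [0.136, -0.003, -0.991]]
contact_force: [0.0, 0.8, 0.3]
width: 77.0
finger_force: 0.0
```

Request:
arm_command(
  deltas="0 0 0 0 0 0 0.9;0 0 0 0 0 0 0.9;0 0 0 0 0 -3 0.9;0 -4 0 0 0 -7 0.9;0 -8 0 0.5 0 -11 0.9;0 -8 0 2 0 -11 0.9;0 -8 0 2 0 -11 0.9",
)

```text
t: 8.0
ee_pos: [634.0, 1.1, 179.2]
orientation: [[-0.998, 0.06, 0.004], [0.06, 0.998, -0.004], [-0.004, -0.003, -1.0]]
contact_force: [0.4, 1.0, -1.2]
width: 77.0
finger_force: 0.0
```

Run:
```python
from h import *
print(infr())
im=imaging.snapshot('top'); jm=imaging.snapshot('scene')
cv2.imwrite('pics/v7a.png',im);cv2.imwrite('pics/v7b.png',jm)
# measure block front face ends by pale mask along frame lines z=56
v=json.load(open('frame.json'));R=Rz(v[2])
def w(p): return R@np.array(p,float)+np.r_[v[:2],0]
for n,I in(('scene',jm),('top',im)):
  for z,y in((56,-35),(56,-25),(56,-45)):
    print(n,y,[tuple(I[tuple(proj(n,w((x,y,z)))[::-1].round().astype(int))]) and int(I[tuple(proj(n,w((x,y,z)))[::-1].round().astype(int))].sum()) for x in range(-50,140,10)])
```

```text
(array([ 71. , -32.4, 179.2]), np.float64(0.2), np.float64(0.17), array([ 0.4,  1. , -1.2]), 77.0)
scene -35 [277, 333, 571, 571, 567, 564, 561, 555, 548, 547, 552, 547, 543, 548, 324, 129, 129, 216, 267]
scene -25 [219, 294, 601, 597, 597, 593, 594, 589, 586, 582, 579, 576, 571, 570, 341, 284, 208, 151, 189]
scene -45 [280, 288, 556, 555, 557, 556, 554, 566, 564, 574, 587, 588, 585, 574, 391, 132, 127, 229, 272]
top -35 [331, 230, 535, 540, 547, 540, 547, 533, 527, 517, 530, 522, 515, 528, 301, 379, 476, 325, 126]
top -25 [323, 207, 554, 571, 571, 560, 562, 563, 559, 561, 554, 548, 541, 544, 317, 393, 631, 397, 196]
top -45 [317, 237, 533, 529, 532, 526, 530, 534, 533, 537, 538, 543, 548, 526, 331, 375, 611, 438, 169]
```

Request:
arm_command(
  deltas="0 0 0 5 0 0 0;0 0 0 10 0 0 0;0 0 0 15 0 0 0;0 0 0 15.5 0 4 0;0 0 0 15.5 0 8 0;0 0 0 15.5 0 12 0;0 0 0 15.5 0 15 0;0 0 0 15.5 0 15 0",
  grip_force=40,
)

```text
t: 8.9
ee_pos: [474.1, 10.5, 20.7]
orientation: [[-0.998, 0.06, -0.012], [0.06, 0.998, -0.001], [0.012, -0.002, -1.0]]
contact_force: [-0.8, -0.2, -0.4]
width: -0.3
finger_force: 0.0
```

Request:
arm_command(
  deltas="0 0 0 -0.5 0 0 0;0 0 0 -1.5 0 0 0;0 0 0 -2 0 0 0;0 0 0 -2.5 0 0 0;0 0 0 -3 0 0 0;0 0 0 -3.5 0 0 0;0 0 0 -4 0 0 0",
)

```text
t: 9.6
ee_pos: [519.4, 7.4, 26.3]
orientation: [[-0.998, 0.06, -0.0], [0.06, 0.998, -0.003], [0.0, -0.003, -1.0]]
contact_force: [-0.3, 0.0, 0.7]
width: -0.1
finger_force: 0.5
```

```bash
cat >> h.py <<'E'
def prof(im,n,ys,xs,z):
    v=json.load(open('frame.json'));R=Rz(v[2]);o=R@np.array([0,0,0.])
    for y in ys:
        pts=np.array([proj(n,R@np.array([x,y,z],float)+np.r_[v[:2],0]) for x in xs],np.float32)
        g=cv2.remap(im,pts[None,:,0],pts[None,:,1],cv2.INTER_LINEAR)[0].astype(int).sum(1)
        print(n,y,list(zip(xs,g.tolist())))
E
python3 - <<'E'
from h import *
print(infr())
prof(imaging.snapshot('scene'),'scene',[-22,-45],range(-50,30,4),56)
E
```

```text
(array([-43.8, -33.3,  26.3]), np.float64(-0.0), np.float64(0.17), array([-0.3,  0. ,  0.7]), -0.1)
scene -22 [(-50, 227), (-46, 266), (-42, 216), (-38, 280), (-34, 186), (-30, 112), (-26, 114), (-22, 114), (-18, 128), (-14, 133), (-10, 132), (-6, 128), (-2, 214), (2, 347), (6, 380), (10, 351), (14, 304), (18, 220), (22, 225), (26, 348)]
scene -45 [(-50, 167), (-46, 153), (-42, 170), (-38, 171), (-34, 244), (-30, 333), (-26, 312), (-22, 282), (-18, 216), (-14, 175), (-10, 164), (-6, 141), (-2, 111), (2, 134), (6, 161), (10, 199), (14, 242), (18, 353), (22, 375), (26, 308)]
```

Request:
arm_command(
  deltas="0 0 0 -0.5 0 0 0;0 0 0 -1 0 0 0;0 0 0 -1.4 0 0 0;0 0 0 -1.8 0 0 0;0 0 0 -2.2 0 0 0;0 0 0 -2.5 0 0 0;0 0 0 -2.5 0 0 0",
)

```text
t: 10.35
ee_pos: [544.6, 5.8, 26.3]
orientation: [[-0.998, 0.06, 0.0], [0.06, 0.998, -0.003], [-0.001, -0.003, -1.0]]
contact_force: [-0.5, -0.0, 0.4]
width: 0.4
finger_force: 0.0
```

Request:
arm_command(
  deltas="0 0 0 -0.3 0 0 0;0 0 0 -0.6 0 0 0;0 0 0 -0.6 0 0 0",
)

```text
t: 10.65
ee_pos: [550.6, 5.5, 26.3]
orientation: [[-0.998, 0.06, 0.0], [0.06, 0.998, -0.003], [-0.001, -0.003, -1.0]]
contact_force: [-0.7, 0.6, -0.6]
width: 0.0
finger_force: 0.0
```

Request:
arm_command(
  deltas="0 0 0 -0.2 0 0 0;0 0 0 -0.4 0 0 0;0 0 0 -0.4 0 0 0",
)

```text
t: 10.95
ee_pos: [554.4, 5.3, 26.2]
orientation: [[-0.998, 0.06, 0.0], [0.06, 0.998, -0.003], [-0.0, -0.003, -1.0]]
contact_force: [0.7, -0.1, 0.8]
width: 0.2
finger_force: 0.0
```

Request:
arm_command(
  deltas="0 0 0 -0.15 0 0 0;0 0 0 -0.3 0 0 0;0 0 0 -0.3 0 0 0",
)

```text
t: 11.25
ee_pos: [555.1, 5.3, 25.9]
orientation: [[-0.998, 0.06, -0.005], [0.06, 0.998, -0.003], [0.005, -0.003, -1.0]]
contact_force: [-7.8, 0.2, 6.1]
width: 0.1
finger_force: 4.0
```

Request:
arm_command(
  deltas="0 0 0 -0.1 0 0 0;0 0 0 -0.2 0 0 0;0 0 0 -0.2 0 0 0",
)

```text
t: 11.55
ee_pos: [555.1, 5.4, 25.8]
orientation: [[-0.998, 0.06, -0.009], [0.06, 0.998, -0.003], [0.009, -0.003, -1.0]]
contact_force: [-14.3, 0.6, 12.8]
width: 0.0
finger_force: 7.7
```

Request:
arm_command(
  deltas="0 0 0 3 0 0 0;0 0 0 6 0 0 0.3;0 0 0 6 0 -4 0.6;0 0 0 6 0 -8 0.6;0 0 0 6 0 -13 0.6;0 0 0 6 5 -13 0.6;0 0 0 6 10 -13 0.6;0 0 0 6 15 -13 0.6",
)

```text
t: 12.35
ee_pos: [509.0, 160.1, 156.9]
orientation: [[-0.998, 0.062, 0.003], [0.062, 0.998, -0.003], [-0.003, -0.002, -1.0]]
contact_force: [1.2, 0.4, 1.1]
width: 50.9
finger_force: 0.0
```

Run:
```python
from h import *
print(infr());v=json.load(open('frame.json'))
im=imaging.snapshot('top');jm=imaging.snapshot('scene')
cv2.imwrite('pics/v8.png',np.hstack([cv2.resize(im[110:210,340:440],(400,400),interpolation=cv2.INTER_CUBIC),cv2.resize(jm[150:300,360:510],(400,400),interpolation=cv2.INTER_CUBIC)]))
prof(im,'top',[58,14,-22,-40],range(-12,20,3),56)
xs=range(-12,20,3)
prof(jm,'scene',[-22,-40],xs,56)
# wedge target: head grasp, grasp z ~20 -> TCP z 8 ; wedge pose world
w=np.array([443.16,402.5]);a=.31994
s=telemetry.observe();R=Rz(a)@tool(0)
print(delta(s['ee_pos'],s['orientation'],np.r_[w,130],R),delta(s['ee_pos'],s['orientation'],np.r_[w,9],R))
```

```text
(array([-63.8, 118.5, 156.9]), np.float64(0.2), np.float64(0.06), array([1.2, 0.4, 1.1]), 50.9)
top 58 [(-12, 176), (-9, 137), (-6, 110), (-3, 111), (0, 115), (3, 113), (6, 138), (9, 224), (12, 291), (15, 319), (18, 235)]
top 14 [(-12, 269), (-9, 398), (-6, 354), (-3, 291), (0, 265), (3, 263), (6, 290), (9, 331), (12, 436), (15, 517), (18, 538)]
top -22 [(-12, 417), (-9, 539), (-6, 458), (-3, 264), (0, 216), (3, 251), (6, 321), (9, 321), (12, 266), (15, 203), (18, 141)]
top -40 [(-12, 99), (-9, 97), (-6, 91), (-3, 97), (0, 99), (3, 85), (6, 81), (9, 92), (12, 105), (15, 87), (18, 89)]
scene -22 [(-12, 284), (-9, 289), (-6, 277), (-3, 276), (0, 345), (3, 500), (6, 575), (9, 578), (12, 577), (15, 576), (18, 577)]
scene -40 [(-12, 275), (-9, 283), (-6, 284), (-3, 279), (0, 343), (3, 493), (6, 554), (9, 558), (12, 558), (15, 558), (18, 557)]
[ -0.04   0.07 -21.46   7.8   23.44   2.61] [ -0.04   0.07 -21.46   7.82  23.45  14.71]
```

View pics/v8.png

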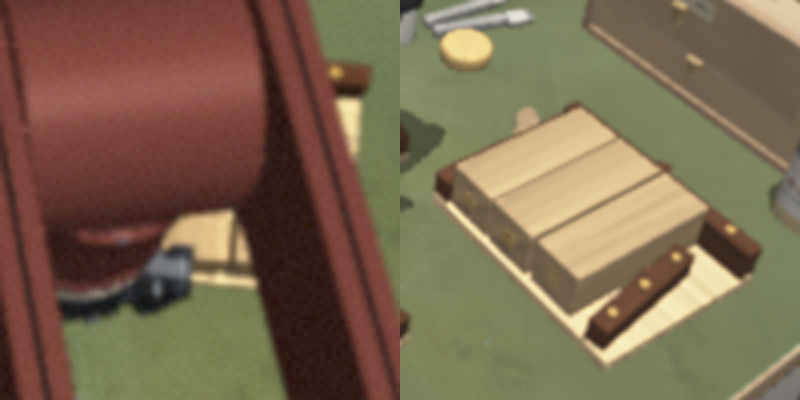

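Scene crop: the block lies flat in the slot, home beside the other two, with its front end in line with theirs at about (555,255). Next, the wedge.

Request:
arm_command(
  deltas="0 0 -8 3 5 0 0.6;0 0 -15 6 10 0 0.6;0 0 -21.5 7.8 15 0 0.6;0 0 -21.5 7.8 20 1 0.6;0 0 -21.5 7.8 23.4 2.6 0.6;0 0 -21.5 7.8 23.4 2.6 0.6;0 0 -21.5 7.8 23.4 2.6 0.6;0 0 -21.5 7.8 23.4 2.6 0.6",
)

```text
t: 13.25
ee_pos: [444.8, 396.0, 129.1]
orientation: [[-0.951, -0.31, -0.0], [-0.31, 0.951, -0.004], [0.001, -0.004, -1.0]]
contact_force: [-0.3, -0.3, -0.1]
width: 51.4
finger_force: 0.0
```

Run:
```python
from h import *
w=np.array([443.16,402.5]);a=.31994
s=telemetry.observe();R=Rz(a)@tool(0)
print(s['ee_pos'],delta(s['ee_pos'],s['orientation'],np.r_[w,9],R))
# red head centroid at z=34 from scene (2nd measure)
jm=imaging.snapshot('scene')[130:200,235:300]
h=cv2.cvtColor(jm,cv2.COLOR_BGR2HSV);m=((h[...,0]<6)|(h[...,0]>174))&(h[...,1]>180)&(h[...,2]>90)
ys,xs=np.nonzero(m);print(len(xs),onz('scene',(xs.mean()+235,ys.mean()+130),24))
```

```text
[444.78394746 395.99761476 129.09878726] [-0.2  -0.07 -0.29 -0.06  0.71 12.01]
0 [nan nan nan]<stdin>:8: RuntimeWarning: Mean of empty slice.
  ret = ret.dtype.type(ret / rcount)
```

Request:
arm_command(
  deltas="0 0 0 0 0 3 0.6;0 0 0 0 0 3 0.6;0 0 0 0 0 3 0.6",
)

```text
t: 13.6
ee_pos: [444.5, 395.5, 99.3]
orientation: [[-0.951, -0.308, -0.001], [-0.308, 0.951, -0.004], [0.002, -0.003, -1.0]]
contact_force: [-0.4, -0.4, 0.6]
width: 51.0
finger_force: 0.0
```

Run:
```python
from h import *
w=np.array([443.16,402.5]);a=.31994
s=telemetry.observe();R=Rz(a)@tool(0)
print(s['ee_pos'],delta(s['ee_pos'],s['orientation'],np.r_[w,9],R))
```

```text
[444.52438712 395.49620526  99.29184203] [-0.19 -0.12 -0.37 -0.1   0.74  9.03]
```

Settled, so I apply the 7 mm correction and grip the head.

Request:
arm_command(
  deltas="0 0 -0.4 -0.1 0.7 3 0.6;0 0 -0.4 -0.1 0.7 6 0.6;0 0 -0.4 -0.1 0.7 9 0.6;0 0 -0.4 -0.1 0.7 9 0.6;0 0 -0.4 -0.1 0.7 9 0;0 0 -0.4 -0.1 0.7 9 0;0 0 -0.4 -0.1 0.7 9 0;0 0 -0.4 -0.1 0.7 9 0",
  grip_force=40,
)

```text
t: 14.4
ee_pos: [445.5, 408.3, 16.0]
orientation: [[-0.949, -0.317, 0.005], [-0.316, 0.949, 0.005], [-0.006, 0.003, -1.0]]
contact_force: [-10.2, 4.1, 22.0]
width: 0.8
finger_force: 38.6
```

Request:
arm_command(
  deltas="0 0 0 0 0 0 0;0 0 0 0 0 -3 0;0 0 0 0 0 -7 0;0 0 0 0 0 -12 0;0 0 0 0 0 -14 0;0 0 0 0 0 -14 0",
)

```text
t: 15.0
ee_pos: [446.8, 406.5, 156.9]
orientation: [[-0.948, -0.317, 0.01], [-0.317, 0.949, 0.004], [-0.011, 0.001, -1.0]]
contact_force: [0.9, 0.1, -0.4]
width: 0.0
finger_force: 0.0
```

Run:
```python
from h import *
print(infr())
s=telemetry.observe();print(go((-150,-66,90),0))
im=imaging.snapshot('top');cv2.imwrite('pics/v9.png',im)
```

```text
(array([-141.4,  360.4,  156.9]), np.float64(0.6), np.float64(22.07), array([ 0.9,  0.1, -0.4]), 0.0)
[  0.16   0.62  22.07  16.89 -39.2    6.48]
```

The grasp missed (fingers shut on nothing). I'll clear the arm and look for the wedge again.

Request:
arm_command(
  deltas="0 0 0 6 4 -2 0.6;0 0 0 10 8 -3 0.6;0 0 0 10 12 -3 0.6;0 0 0 10 16 -3 0.6;0 0 0 10 16 -3 0.6",
)

```text
t: 15.55
ee_pos: [294.2, 527.7, 178.3]
orientation: [[-0.947, -0.321, -0.001], [-0.321, 0.947, -0.002], [0.002, -0.001, -1.0]]
contact_force: [0.5, -0.6, 0.0]
width: 51.2
finger_force: 0.0
```

```bash
cat > wf.py <<'E'
from h import *
def red(n,im,box):
    x0,y0,x1,y1=box;h=cv2.cvtColor(im[y0:y1,x0:x1],cv2.COLOR_BGR2HSV)
    m=(((h[...,0]<8)|(h[...,0]>172))&(h[...,1]>150)&(h[...,2]>60)).astype(np.uint8)
    k,l,st,c=cv2.connectedComponentsWithStats(m)
    return [(st[i,4],st[i,:4]+[x0,y0,0,0],c[i]+[x0,y0]) for i in range(1,k) if st[i,4]>15]
if __name__=='__main__':
    for n,box in(('top',(180,150,300,245)),('scene',(220,130,310,200))):
        for im in(cv2.imread(f'pics/{n}0.png'),imaging.snapshot(n)):
            for r in red(n,im,box): print(n,r[0],r[1],r[2].round(1),onz(n,r[2],30 if n=='top' else 22).round(1))
    print(telemetry.observe()['ee_pos'])
    cv2.imwrite('pics/t10.png',imaging.snapshot('top'));cv2.imwrite('pics/s10.png',imaging.snapshot('scene'))
E
python3 wf.py
```

```text
top 134 [239 214  13  14] [245.  220.3] [445.  404.3  30. ]
top 135 [239 214  14  14] [245.4 220.5] [444.5 403.3  30. ]
scene 204 [251 170  16  17] [258.3 177.8] [441.6 398.3  22. ]
scene 204 [251 170  16  17] [258.4 177.8] [441.5 397.9  22. ]
[296.32212992 524.53330763 177.51294704]
```

Run:
```python
from h import *
a=cv2.imread('pics/top0.png');b=cv2.imread('pics/t10.png');c=cv2.imread('pics/v9.png')
for n,im in(('0',a),('10',b)):
    s=im[172:235,222:262].astype(int); m=(s[...,2]>s[...,1]+3).astype(np.uint8)
    k,l,st,ce=cv2.connectedComponentsWithStats(m);i=1+np.argmax(st[1:,4]);cn=cv2.findContours((l==i).astype(np.uint8),0,2)[0][0]+[222,172]
    r=cv2.minAreaRect(cn.astype(np.float32));print(n,st[i],r)
    t=cn.reshape(-1,2);print('tip',t[t[:,1].argmin()],'low',t[t[:,1].argmax()])
a=cv2.imread('pics/scene0.png');b=cv2.imread('pics/s10.png')
for im in(a,b):
    s=im[145:195,240:295].astype(int); m=(s[...,2]>s[...,1]+8).astype(np.uint8)
    k,l,st,ce=cv2.connectedComponentsWithStats(m);i=1+np.argmax(st[1:,4]);print(st[i]+[240,145,0,0,0],ce[i]+[240,145])
```

```text
0 [  9  10  22  47 432] ((241.00001525878906, 204.50001525878906), (47.53697967529297, 13.339459419250488), 75.96376037597656)
tip [233 182] low [242 228]
10 [  9  10  23  47 428] ((241.3529510498047, 204.4117889404297), (47.53697967529297, 13.096923828125), 75.96376037597656)
tip [233 182] low [243 228]
[250 155  36  33 502] [265.95219124 172.3247012 ]
[250 155  36  34 507] [265.76923077 172.60946746]
```

The wedge has not moved. I'll retry with smaller steps and watch the force and opening.

Run:
```python
from h import *
s=telemetry.observe();print(s['ee_pos'],s['joints'].round(2),delta(s['ee_pos'],s['orientation'],np.array([443.5,402,70]),Rz(.32)@tool(0)))
```

```text
[297.75092941 523.05268065 177.59746647] [ 0.92  0.19  1.62 -0.    1.33 -0.97] [ -0.26  -0.14   0.11 -10.02 -16.05  10.81]
```

Request:
arm_command(
  deltas="0 0 0 -5 -5 2 0.9;0 0 0 -8 -10 5 0.9;0 0 0 -10 -15 8 0.9;0 0 0 -10 -16 10.8 0.9;0 0 0 -10 -16 10.8 0.9;0 0 0 -10 -16 10.8 0.9;0 0 0 -10 -16 10.8 0.9;0 0 0 -10 -16 10.8 0.9",
)

```text
t: 16.55
ee_pos: [443.1, 404.6, 71.8]
orientation: [[-0.948, -0.317, 0.0], [-0.317, 0.948, -0.002], [0.0, -0.002, -1.0]]
contact_force: [0.3, 0.6, 0.3]
width: 76.4
finger_force: 0.0
```

Run:
```python
from h import *
for i in range(2):
  s=telemetry.observe();print(s['ee_pos'],s['contact_force'].round(1),s['width'],delta(s['ee_pos'],s['orientation'],np.array([443.5,402,12]),Rz(.32)@tool(0)));imaging.snapshot('top')
```

```text
[443.123561   404.57020495  71.83374855] [0.3 0.6 0.3] 76.42989040863353 [-0.12 -0.02  0.13  0.04 -0.24  5.98]
[443.15437934 404.95588934  72.1000021 ] [ 0.2 -0.5 -0.4] 76.89343430762017 [-0.12  0.02  0.18  0.06 -0.28  6.01]
```

Request:
arm_command(
  deltas="0 0 0 0 -0.2 2 0.9;0 0 0 0 -0.2 4 0.9;0 0 0 0 -0.2 6 0.9;0 0 0 0 -0.2 6 0.9;0 0 0 0 -0.2 6 0.9",
)

```text
t: 17.15
ee_pos: [443.4, 402.4, 11.5]
orientation: [[-0.948, -0.318, -0.0], [-0.318, 0.948, -0.003], [0.001, -0.003, -1.0]]
contact_force: [-0.5, 0.2, -0.5]
width: 77.0
finger_force: 0.0
```

Request:
arm_command(
  deltas="0 0 0 0 0 0 0.2;0 0 0 0 0 0 0.2;0 0 0 0 0 0 0.2",
  grip_force=40,
)

```text
t: 17.45
ee_pos: [444.4, 402.2, 12.1]
orientation: [[-0.949, -0.317, 0.001], [-0.317, 0.949, -0.002], [-0.001, -0.002, -1.0]]
contact_force: [0.7, 0.2, -0.2]
width: 33.5
finger_force: 0.0
```

Request:
arm_command(
  deltas="0 0 0 0 0 0 0.2;0 0 0 0 0 0 0.2",
)

```text
t: 17.65
ee_pos: [444.5, 402.5, 12.2]
orientation: [[-0.949, -0.317, 0.001], [-0.317, 0.949, -0.001], [-0.001, -0.002, -1.0]]
contact_force: [1.6, 2.0, 6.0]
width: 17.2
finger_force: 3.5
```

```bash
python3 wf.py
python3 - <<'E'
from h import *
s=telemetry.observe();print(s['width'],s['finger_force'],s['contact_force'],s['ee_pos'])
im=imaging.snapshot('scene');p=proj('scene',(444.5,402.5,12));q=proj('scene',(444.5,402.5,0));print('tcp px',p,q,proj('scene',(443,402,34)))
o=cv2.imread('pics/scene0.png')
def ch(px):
    b,g,r=map(int,px); return 'R' if r>90 and r>2*g else ('#' if max(b,g,r)<60 else ('g' if g>r else ('b' if r>g+8 else '.')))
for y in range(140,196,2): print(y,''.join(ch(o[y,x]) for x in range(236,296)),''.join(ch(im[y,x]) for x in range(236,296)))
E
```

```text
top 134 [239 214  13  14] [245.  220.3] [445.  404.3  30. ]
top 19 [247 223   6   4] [249.5 224.4] [435.2 392.4  30. ]
scene 204 [251 170  16  17] [258.3 177.8] [441.6 398.3  22. ]
scene 152 [251 172  16  16] [258.3 179.9] [437.6 391.2  22. ]
[444.48541354 402.55920344  12.18570988]
17.302305532286567 3.029817173628544 [-0.40436863  1.33424014  6.14233934] [444.50993145 402.52787706  12.17860465]
tcp px [258.9657307  179.67725338] [259.50357907 183.52936037] [257.50038996 172.78243632]
140 gggggggggggggggggggggggggggggggggggggggggggggggggggggggggggg ##############################gggggggggggggggggggggggggggggg
142 gggggggggggggggggggggggggggggggggggggggggggggggggggggggggggg ##############################gggggggggggggggggggggggggggggg
144 gggggggggggggggggggggggggggggggggggggggggggggggggggggggggggg ####ggg########################g.ggggggggggggggggggggggggggg
146 gggggggggggggggggggggggggggggggggggggggggggggggggggggggggggg g###ggg##########################ggggggggggggggggggggggggggg
148 gggggggggggggggggggggggggggggggggggggggggggggggggggggggggggg gg####g###########################gggggg
[... 2218 characters left out ...]
gggg.bbbb .gggggggggggggggbRRRbRbbbbbbbbbgggggggggggggggggggggggg.bbbb
186 .ggggggggggggggggg.bbRRbbbbgggggggggggggggggggggggggggg.bbbb .gggggggggggggggg.bbbbbbbbbbggggggggggggggggggggggggggg.bbbb
188 .ggggggggggggggggggggg..ggggggggggggggggggggggggggggggg.bb## .gggggggggggggggggggg.bbb.ggggggggggggggggggggggggggggg.bb##
190 .gggggggggggggggggggggggggggggggggggggggggggggggggggggg.bbbb ..ggggggggggggggggggggggggggggggggggggggggggggggggggggg.bbbb
192 .ggggggggggggggggggggggggggggggggggggggggggggggggggggggg.bbb ..gggggggggggggggggggggggggggggggggggggggggggggggggggggg.bbb
194 .gggggggggggggggggggggggggggggggggggggggggggggggggggggggggbb ..ggggggggggggggggggggggggggggggggggggggggggggggggggggggggbb
```

Both views and the contact agree: the fingertips stopped on top of the head (scene px about (254,171) and (264,172)) with TCP reading z = 12. The tips are therefore about 20 mm higher than the reading suggests. I'll open, go lower with force checks, and grip.

Request:
arm_command(
  deltas="0 0 0 0 0 0 0.7;0 0 0 0 0 0 0.7;0 0 0 0 0 0.6 0.7;0 0 0 0 0 1.2 0.7;0 0 0 0 0 1.2 0.7;0 0 0 0 0 1.2 0.7",
)

```text
t: 18.5
ee_pos: [443.3, 401.2, -1.8]
orientation: [[-0.949, -0.317, -0.001], [-0.317, 0.949, -0.004], [0.003, -0.003, -1.0]]
contact_force: [-0.5, -1.0, 0.0]
width: 59.8
finger_force: 0.0
```

Request:
arm_command(
  deltas="0 0 0 0 0 0.4 0.7;0 0 0 0 0 0.6 0.7;0 0 0 0 0 0.6 0.7",
)

```text
t: 18.8
ee_pos: [443.5, 401.4, -7.5]
orientation: [[-0.949, -0.317, -0.001], [-0.317, 0.949, -0.004], [0.002, -0.003, -1.0]]
contact_force: [-0.7, -0.2, 0.1]
width: 59.8
finger_force: 0.0
```

Request:
arm_command(
  deltas="0 0 0 0 0 0 0;0 0 0 0 0 0 0;0 0 0 0 0 0 0;0 0 0 0 0 0 0;0 0 0 0 0 0 0",
  grip_force=40,
)

```text
t: 19.3
ee_pos: [444.1, 401.9, -6.6]
orientation: [[-0.949, -0.317, 0.0], [-0.317, 0.949, -0.003], [0.0, -0.003, -1.0]]
contact_force: [0.3, 0.5, 2.0]
width: 27.1
finger_force: 40.6
```

Gripped (27 mm). Lift and carry.

Request:
arm_command(
  deltas="0 0 0 0 0 -3 0;0 0 0 0 0 -8 0;0 0 0 0 0 -12 0;0 0 0 0 0 -12 0;0 0 0 0 0 -12 0",
  grip_force=60,
)

```text
t: 19.8
ee_pos: [444.4, 402.4, 114.1]
orientation: [[-0.949, -0.317, 0.002], [-0.317, 0.949, -0.002], [-0.001, -0.002, -1.0]]
contact_force: [-0.0, -0.9, -1.9]
width: 26.5
finger_force: 59.0
```

Run:
```python
from h import *
print(infr());print(go((-150,-66,110),0))
```

```text
(array([-143.5,  356.2,  114.1]), np.float64(0.1), np.float64(22.06), array([-0. , -0.9, -1.9]), 26.5)
[ -0.11   0.09  22.06  16.47 -38.88   0.48]
```

Request:
arm_command(
  deltas="0 0 6 1.5 -4 0 0;0 0 12 3.2 -8 0 0;0 0 18 5 -12 0 0;0 0 22 7 -16 0 0;0 0 22 9 -20 0 0;0 0 22 10.5 -24 0 0;0 0 22 12 -28 0 0;0 0 22 12 -28 0 0",
)

```text
t: 20.6
ee_pos: [416.6, 94.2, 111.7]
orientation: [[-0.998, 0.067, -0.004], [0.067, 0.998, -0.005], [0.004, -0.005, -1.0]]
contact_force: [-0.7, 0.3, -1.3]
width: 27.0
finger_force: 59.2
```

Run:
```python
from h import *
imaging.snapshot('top');imaging.snapshot('top');print(infr());print(go((-150,-66,110),0))
```

```text
(array([-151.4,   50.2,  112.2]), np.float64(-0.2), np.float64(-0.11), array([-0.3,  0.1, -0.5]), 27.1)
[ -0.18  -0.19  -0.11  -0.16 -11.62   0.26]
```

Request:
arm_command(
  deltas="0 0 0 0 -4 0 0;0 0 0 0 -8 2 0;0 0 0 0 -11 5 0;0 0 0 0 -11.6 7 0;0 0 0 0 -11.6 8.5 0;0 0 0 0 -11.6 8.5 0;0 0 0 0 -11.6 8.5 0",
)

```text
t: 21.4
ee_pos: [410.9, -16.5, 28.7]
orientation: [[-0.998, 0.06, -0.002], [0.06, 0.998, -0.002], [0.002, -0.002, -1.0]]
contact_force: [0.2, 0.8, -0.0]
width: 26.9
finger_force: 59.4
```

Run:
```python
from h import *
im=imaging.snapshot('scene');tm=imaging.snapshot('top');q=infr();print(q)
from wf import red
v=json.load(open('frame.json'));R=Rz(v[2]);f=lambda p:(R.T@(p-np.r_[v[:2],0])).round(1)
p=q[0];z=p[2]+6.6+34
for n,i,box in(('scene',im,(250,200,460,399)),('top',tm,(340,180,470,300))):
  for r in red(n,i,box): print(n,r[0],r[1],r[2],f(onz(n,r[2],z)))
for n,i in(('scene',im),('top',tm)):
  # expected tip position & tip ends
  for m in((106,2,22),(106,12,22)):
    e=proj(n,R@np.array([p[0]+m[0],p[1]+m[1],p[2]+6.6+22])+np.r_[v[:2],0]); print(n,'tip exp',e.round(1))
def ch(px):
    b,g,r=map(int,px); return 'R' if r>90 and r>2*g else ('#' if max(b,g,r)<60 else ('g' if g>r else ('b' if r>g+12 else '.')))
e=proj('scene',R@np.array([p[0]+90,p[1],p[2]+20])+np.r_[v[:2],0]).astype(int);print(e)
for y in range(e[1]-30,e[1]+46,2): print(y,''.join(ch(im[y,x]) for x in range(e[0]-60,e[0]+40)))
```

```text
(array([-149.3,  -64.4,   29.9]), np.float64(0.1), np.float64(0.15), array([ 0.2,  0.4, -0.1]), 27.3)
scene 195 [352 284  11  26] [357.42051282 295.18461538] [-164.3  -69.9   70.5]
scene tip exp [409.6 265.3]
scene tip exp [405.8 261.6]
top tip exp [416.9 195. ]
top tip exp [413.  194.6]
[402 272]
242 ##################################################.bbbbbbbbbbbbbbbbbbbbbbbbbbbbbbbbbbbbbbbbbbbbbbbbb
244 ##################################################.bb..bbbbbbbbbbbbbbbbbbbbbbbbbbbbbbbbbbbbbbbbbbbbb
246 ##################################################..bbb..bbbbbbbbbbbbbbbbbbbbbbbbbbbbbbbbbbbbbbbbbbb
248 ##################################################ggg.bbb..bbbbbbbbbbbbbbbbbbbbbbbbbbbbbbbbbbbbbbbbb
250 #################################################gggggg.bbb..bbbbbbbbbbbbbbbbbbbbbbbbbbbbbbbbbbbbbbb
252 ################################################ggggggggg.bbb..bbbbbbbbbbbbbbbbbbbbbbbbbbbbbbbbbbbbb
254 ###############################################gggggggggggg.bbb....bbbbbbbbbbbbbbbbbbbbbbbbbbbbbbbbb
256 ####.#########################################ggggggggggggggg.
[... 2488 characters left out ...]
gggggggggggggggggggggggggggggggggggggggggggggggggggggggggggggggggggggg
306 ggggggggggggg.bRRRRRbb..gggggggggggggggggggggggggggggggggggggggggggggggggggggggggggggggggggggggggggg
308 gggggggggggggggbbRRRRbb.gggggggggggggggggggggggggggggggggggggggggggggggggggggggggggggggggggggggggggg
310 gggggggggggggggg.bbb.ggggggggggggggggggggggggggggggggggggggggggggggggggggggggggggggggggggggggggggggg
312 gggggggggggggggggggggggggggggggggggggggggggggggggggggggggggggggggggggggggggggggggggggggggggggggggggg
314 gggggggggggggggggggggggggggggggggggggggggggggggggggggggggggggggggggggggggggggggggggggggggggggggggggg
316 gggggggggggggggggggggggggggggggggggggggggggggggggggggggggggggggggggggggggggggggggggggggggggggggggggg
```

The wedge is level in the hand, with its tip at about scene (406,265), as expected to within about 4 mm. I'll bring it to the gap mouth, then in along the rail.

Request:
arm_command(
  deltas="0 0 0 0 -0.4 0.8 0;0 0 0 0 -0.7 1.6 0;0 0 0 -1 -0.7 2.1 0;0 0 0 -2.5 -0.7 2.1 0;0 0 0 -4 -0.7 2.1 0;0 0 0 -4.5 -0.7 2.1 0;0 0 0 -4.5 -0.7 2.1 0",
)

```text
t: 22.2
ee_pos: [456.1, -27.7, 8.1]
orientation: [[-0.998, 0.062, -0.0], [0.062, 0.998, -0.003], [0.0, -0.003, -1.0]]
contact_force: [-0.2, 1.0, -1.1]
width: 26.6
finger_force: 59.4
```

Run:
```python
from h import *
im=imaging.snapshot('scene');q=infr();print(q)
v=json.load(open('frame.json'));R=Rz(v[2]);p=q[0]
for m in((106,2,22),(106,12,22),(106,2,0)): print(proj('scene',R@np.array([p[0]+m[0],p[1]+m[1],p[2]+6.6+m[2]])+np.r_[v[:2],0]).round(1))
for m in((0,-75.1,36),(4,-52,56),(4,-52,12),(0,-75.1,12)): print(m,proj('scene',R@np.array(m)+np.r_[v[:2],0]).round(1))
def ch(px):
    b,g,r=map(int,px); return '#' if max(b,g,r)<50 else ('g' if g>r else (':' if r+g+b>480 else ('D' if r<110 and r>g+12 else 'b')))
for y in range(244,300,1): print(y,''.join(ch(im[y,x]) for x in range(385,455)))
```

```text
(array([-105.5,  -72.2,    7.9]), np.float64(-0.1), np.float64(0.06), array([-0.7, -0.2, -0.8]), 26.5)
[428.6 265.6]
[424.9 262.1]
[426.6 273.1]
(0, -75.1, 36) [430.2 267.7]
(4, -52, 56) [425.  251.6]
(4, -52, 12) [421.2 266.7]
(0, -75.1, 12) [428.  275.8]
244 ##########gggggggg##############bb::::::::::::::::::::::::::::bbbbbbbb
245 ################################bb::::::::::::::::::::::::::bbbbbbbbbb
246 ################################bb::::::::::::::::::::::::bbbbbbbbbbbb
247 ################################bb::::::::::::::::::::::bbbbbbbbbbbbbb
248 ################################bbb:::::::::::::::::::bbbbbbbbbbbbbbbb
249 ################################bbbb:::::::::::::::::bbbbbbbbbbbbbbbbb
250 ##############g################bbbbbb::::::::::::::bbbbbbbbbbbbbbbbbbb
251 #############g#################bDbbbbb:::::::::::bbbbbbbbbbbbbbbbbbbbb
252 #############g#################bbbbbbbb:::::::::bbbbbbbbbbbbbbbbbbbbbb
253 ##############################bDbbbbbbbb::::::bbbbbbbbbbbbbbbbbbbbbbbb
254 ###########gg#################bbbbbbbbbbb:::bbbbbbbbbbbbbbbbbbbbbbbbbb
255 ##########g###
[... 2656 characters left out ...]
ggggggggggggggggggggggggg
291 bbDbggg#gg##gggg###########ggggggggggggggggggggggggggggggggggggggggggg
292 bbDggg##b#################gggggggggggggggggggggggggggggggggggggggggggg
293 bDbgggg##################ggggggggggggggggggggggggggggggggggggggggggggg
294 bDbgggg################ggggggggggggggggggggggggggggggggggggggggggggggg
295 bDbgggg#####g########ggggggggggggggggggggggggggggggggggggggggggggggggg
296 bbbgggg#####gg#####ggggggggggggggggggggggggggggggggggggggggggggggggggg
297 bbbgggg#####gg###ggggggggggggggggggggggggggggggggggggggggggggggggggggg
298 bbggggg#########gggggggggggggggggggggggggggggggggggggggggggggggggggggg
299 Dbggggg#######gggggggggggggggggggggggggggggggggggggggggggggggggggggggg
```

Request:
arm_command(
  deltas="0 0 0 -0.5 0.05 0.05 0;0 0 0 -1 0.15 0.1 0;0 0 0 -1.5 0.25 0.1 0;0 0 0 -2 0.3 0.1 0;0 0 0 -2.5 0.4 0.1 0;0 0 0 -3 0.45 0.1 0;0 0 0 -3 0.45 0.1 0",
)

```text
t: 22.95
ee_pos: [487.0, -24.9, 7.4]
orientation: [[-0.998, 0.062, 0.001], [0.062, 0.998, -0.003], [-0.001, -0.003, -1.0]]
contact_force: [0.5, -0.2, -1.0]
width: 26.7
finger_force: 59.3
```

Run:
```python
from h import *
im=imaging.snapshot('scene');q=infr();print(q)
v=json.load(open('frame.json'));R=Rz(v[2]);p=q[0]
for m in((106,2,22),(106,12,22),(60,-6,22)): print(proj('scene',R@np.array([p[0]+m[0],p[1]+m[1],p[2]+6.6+m[2]])+np.r_[v[:2],0]).round(1))
def ch(px):
    b,g,r=map(int,px); return '#' if max(b,g,r)<50 else ('g' if g>r else (':' if r+g+b>480 else ('D' if r<110 and r>g+12 else 'b')))
for y in range(246,286,1): print(y,''.join(ch(im[y,x]) for x in range(400,455)))
```

```text
(array([-74.4, -67.6,   7.4]), np.float64(0.0), np.float64(0.07), array([ 0.4, -1.5, -1.6]), 26.5)
[439.  257.2]
[435.3 253.8]
[423.9 270.5]
246 ##########################bb:::::::::::bbbbbbbbbbbbbbbb
247 ##########################Db::::::::::bbbbbbbbbbbbbbbbb
248 #########################bb:::::::::bbbbbbbbbbbbbbbbbbb
249 ########################bb::::::::bbbbbbbbbbbbbbbbbbbbb
250 ########################bb::::::bbbbbbbbbbbbbbbbbbbbbbb
251 ########################bb::::bbbbbbbbbbbbbbbbbbbbbbbbb
252 ########################bbbbbbbbbbbbbbbbbbbbbbbbbbbbbbb
253 ########################bbbbbbbbbbbbbbbbbbbbbbbbbbbbbbb
254 ##ggg###################bbbbbbbbbbbbbbbbbbbbbbbbbbbbbbb
255 #ggggg############g##gg#bbbbbbbbbbbbbbbbbbbb:::bbb:::bb
256 ##gggg##########gggggggggbbbbbbbbbbbbbbbbb::::bbbb::::b
257 ###gg##########ggggggggggbbbbbbbbbbbbbbb:::::bbbbbb::bb
258 ###############ggggggggggbbbbbbbbbbbbbb:::::bbbbbbbbbbb
259 ###############ggggggggggbDbbbbbbbbbbb:::::bbbbbbbbbbbb
260 ###############gggggggggbbDDDbbbbbbbDb::::bbbbbbbbbbbbD
261 ###############gggggggggbbDDDDbbbbbDDb:::bbbbbbbbbbbbDD
[... 740 characters left out ...]
bbbggggggggggggggggggbDDDDDDb:::::::::::
275 DD##gggg#######bbbgggggggggggggggggbDDDDDDb::::::::::::
276 DD###ggg#######bbbgggggggggggggggbbbDDDDDb:::::::::::::
277 D####ggggg######bbbg##ggggggggbbbbDDDDDbb:::::::::::::b
278 D#####gggggggg########gggggggbbbbDDDDDbb::::::::::::bbb
279 D#####gggggggg########g##gggbb:::bDDDbb::::::::::::bbbg
280 Dbg###gggggggg###########ggbbbb:::bbb::::::::::::bbbggg
281 bgg##gg###ggg############gggbbb:::::::::::::::::bbggggg
282 bgg####################gggggbbbb::::::::::::::bbbgggggg
283 gggg#################gggggggggbbb:::::::::::bbbbggggggg
284 gggg###############ggggggggggggbbb::::::::bbbbggggggggg
285 gggg#####gg#######ggggggggggggggbbb::::::bbbggggggggggg
```

Run:
```python
from h import *
o=cv2.imread('pics/scene0.png');print(o[164,272],o[166,280],o[172,274],'rail',o[262,452-0])
im=imaging.snapshot('scene');q=infr();print(q)
v=json.load(open('frame.json'));R=Rz(v[2]);p=q[0]
for m in((0,0,34),(14,-13,22),(14,12,22),(106,2,22)): print(m,proj('scene',R@np.array([p[0]+m[0],p[1]+m[1],p[2]+6.6+m[2]])+np.r_[v[:2],0]).round(1))
def ch(px):
    b,g,r=map(int,px)
    if r>90 and r>2.2*g: return 'R'
    if g>r: return '.' if g>60 else ','
    if r+g+b>450: return ' '
    if r>1.35*g and r>45: return 'W'
    if r>1.12*g: return 'b'
    return '#'
for y in range(240,320,2): print(y,''.join(ch(im[y,x]) for x in range(340,460)))
```

```text
[51 68 99] [30 38 54] [29 37 53] rail [45 59 86]
(array([-74.6, -67.6,   7.3]), np.float64(0.0), np.float64(0.07), array([ 0.8, -0.3,  0.1]), 26.4)
(0, 0, 34) [397.2 278.6]
(14, -13, 22) [407.2 284.4]
(14, 12, 22) [398.1 274.8]
(106, 2, 22) [439.  257.3]
240 ....................................,,,,,,,,,,#,,,,,,,,,,,,,,,,,,,,,,,#,,,,,,,,,,,,,,,,,#b                      bbbbbbbb
242 ....................................,,,,,,,,,,,,,,,,,,#,,,,#,,,,,,,,,,,,,,,,,,,,,,,,,,,,bb                  bbbbbbbbbbbb
244 .....................................,##,,,,,,,,#,,,,,#,,,,,,,,,,#,,,,,,,#,,,,,#,,,,,,,#b               bbbbbbbbbbbbbbbb
246 .....................................,#,,,,....,,,,,,,,,,,,,,,,#,,,,,#,,,,,,,,,,,,,,,,#b            bbbbbbbbbbbbbbbbbbWW
248 .....................................,,#,,.....,##,,,,,,,,,,,,,,,,,,,,,#,,,,#,,,,,,,#b          bbbbbbbbbbbbbbbbbbbbWWWW
250 ......................................,,#,,.,,,,,,#,,,,,,,,,,,,,#,,,,,,,,,,,,,,,,,,,b       bbbbbbbbbbbbbbbbbbbbbWWWWWWW
252 b#....................................,,,,,,,,#,,,,,,,,#,,,,,,,,,,,,,,,#,,,,,,,,,,,,bb  bbb
[... 3453 characters left out ...]
............................................................................
310 ........................................................................................................................
312 ........................................................................................................................
314 ........................................................................................................................
316 ........................................................................................................................
318 .......................................................................................................................
```

Run:
```python
from h import *
im=imaging.snapshot('scene')
for y in (258,262,266,270,274): print(y,[(x,im[y,x].tolist()) for x in range(408,442,2)])
```

```text
258 [(408, [40, 38, 37]), (410, [40, 39, 38]), (412, [39, 38, 37]), (414, [49, 46, 45]), (416, [58, 55, 53]), (418, [65, 63, 61]), (420, [111, 109, 106]), (422, [96, 95, 93]), (424, [57, 56, 56]), (426, [78, 98, 115]), (428, [72, 94, 120]), (430, [61, 81, 116]), (432, [66, 89, 132]), (434, [68, 91, 136]), (436, [65, 88, 132]), (438, [125, 166, 194]), (440, [187, 236, 247])]
262 [(408, [40, 39, 38]), (410, [40, 40, 38]), (412, [44, 43, 42]), (414, [47, 45, 44]), (416, [56, 53, 52]), (418, [61, 58, 56]), (420, [128, 127, 125]), (422, [146, 145, 142]), (424, [111, 111, 113]), (426, [49, 60, 82]), (428, [46, 61, 88]), (430, [57, 76, 112]), (432, [68, 91, 135]), (434, [47, 61, 89]), (436, [79, 104, 124]), (438, [134, 178, 208]), (440, [82, 109, 146])]
266 [(408, [39, 38, 37]), (410, [40, 39, 37]), (412, [41, 40, 39]), (414, [42, 41, 39]), (416, [44, 42, 41]), (418, [60, 59, 60]), (420, [90, 89, 89]), (422, [138, 136, 134]), (424, [147, 144, 141]), (426, [132, 131, 132]), (428, [70, 76, 91]), (430, [36, 47, 67]), (432, [40, 51, 72]), (434, [48, 64, 93]), (436, [65, 86, 128]), (438, [111, 181, 222]), (440, [122, 200, 235])]
270 [(408, [48, 46, 44]), (410, [47, 45, 45]), (412, [45, 43, 41]), (414, [45, 43, 42]), (416, [43, 47, 62]), (418, [57, 63, 74]), (420, [71, 70, 70]), (422, [73, 72, 72]), (424, [128, 126, 124]), (426, [146, 144, 141]), (428, [144, 141, 139]), (430, [97, 95, 96]), (432, [74, 70, 68]), (434, [76, 77, 84]), (436, [68, 87, 124]), (438, [67, 89, 134]), (440, [68, 91, 135])]
274 [(408, [46, 45, 42]), (410, [46, 44, 42]), (412, [43, 42, 40]), (414, [43, 42, 43]), (416, [68, 72, 81]), (418, [132, 130, 129]), (420, [128, 125, 123]), (422, [72, 70, 69]), (424, [70, 67, 65]), (426, [108, 105, 103]), (428, [146, 144, 142]), (430, [145, 142, 140]), (432, [121, 118, 116]), (434, [71, 67, 64]), (436, [57, 60, 70]), (438, [52, 68, 99]), (440, [39, 50, 72])]
```

That grey is the finger's silver link, so the wedge is entering the gap correctly with no contact force. Continue.

Request:
arm_command(
  deltas="0 0 0 -0.5 0 0 0;0 0 0 -1 0 0.05 0;0 0 0 -1.5 0.1 0.1 0;0 0 0 -2 0.1 0.1 0;0 0 0 -2.4 0.15 0.1 0;0 0 0 -2.7 0.2 0.1 0;0 0 0 -2.7 0.2 0.1 0",
)

```text
t: 23.8
ee_pos: [513.6, -24.7, 6.2]
orientation: [[-0.998, 0.062, 0.0], [0.062, 0.998, -0.003], [-0.0, -0.003, -1.0]]
contact_force: [0.6, -3.3, -1.9]
width: 26.5
finger_force: 59.1
```

Request:
arm_command(
  deltas="0 0 0 -0.4 0 0 0;0 0 0 -0.8 0.05 0 0;0 0 0 -1.2 0.1 0 0;0 0 0 -1.5 0.1 0 0;0 0 0 -1.5 0.1 0 0",
)

```text
t: 24.3
ee_pos: [527.6, -25.2, 5.8]
orientation: [[-0.998, 0.063, -0.002], [0.063, 0.998, -0.004], [0.002, -0.004, -1.0]]
contact_force: [-3.2, -6.0, -1.0]
width: 26.7
finger_force: 59.1
```

Run:
```python
from h import *
print(infr())
```

```text
(array([-33.6, -65.3,   5.8]), np.float64(-0.1), np.float64(0.02), array([-3.2, -6. , -1. ]), 26.7)
```

Request:
arm_command(
  deltas="0 0 0 0 0 0 0.6;0 0 0 0 0 0 0.6;0 0 0 0 0 0 0.6;0 0 0 0 0 -3 0.6;0 0 0 0 0 -6 0.6;0 0 0 2 0 -6 0.4;0 0 0 5 0 -6 0;0 0 0 6 0 -6 0",
  grip_force=40,
)

```text
t: 25.1
ee_pos: [466.5, -19.9, 66.1]
orientation: [[-0.998, 0.061, -0.001], [0.061, 0.998, -0.003], [0.001, -0.003, -1.0]]
contact_force: [-0.1, 0.3, -0.7]
width: 7.9
finger_force: 0.0
```

Request:
arm_command(
  deltas="0 0 0 0 0 0 0;0 0 0 0 0.1 3 0;0 0 0 0 0.1 6 0;0 0 0 0 0.1 6.8 0;0 0 0 0 0.1 6.8 0",
)

```text
t: 25.6
ee_pos: [467.8, -19.6, -2.9]
orientation: [[-0.998, 0.062, -0.003], [0.062, 0.998, -0.002], [0.003, -0.003, -1.0]]
contact_force: [0.2, -0.3, 0.4]
width: -0.0
finger_force: 0.0
```

Run:
```python
from h import *
from wf import red
im=imaging.snapshot('scene');q=infr();print(q)
v=json.load(open('frame.json'));R=Rz(v[2]);f=lambda p:(R.T@(p-np.r_[v[:2],0])).round(1)
for r in red('scene',im,(360,220,460,330)): print(r)
```

```text
(array([-92.4, -63.6,  -1.6]), np.float64(-0.0), np.float64(0.07), array([-0.2,  0.6,  0.9]), -0.1)
(np.int32(90), array([414, 264,  10,  14]), array([418.38888889, 270.78888889]))
```

Request:
arm_command(
  deltas="0 0 0 -1 -0.1 0 0;0 0 0 -2 -0.1 0 0;0 0 0 -2.5 -0.1 0 0;0 0 0 -2.8 -0.1 0 0;0 0 0 -3.1 -0.1 0 0;0 0 0 -3.4 -0.1 0 0;0 0 0 -3.4 -0.1 0 0",
)

```text
t: 26.35
ee_pos: [502.5, -22.9, -1.7]
orientation: [[-0.998, 0.062, -0.0], [0.062, 0.998, -0.003], [-0.0, -0.003, -1.0]]
contact_force: [-0.4, -0.1, -0.4]
width: -0.4
finger_force: 0.0
```

Request:
arm_command(
  deltas="0 0 0 -0.3 0 0 0;0 0 0 -0.6 0 0 0;0 0 0 -0.6 0 0 0",
)

```text
t: 26.65
ee_pos: [506.6, -22.4, -2.3]
orientation: [[-0.998, 0.062, -0.004], [0.062, 0.998, -0.002], [0.004, -0.002, -1.0]]
contact_force: [-4.4, 2.8, 3.4]
width: -0.0
finger_force: 2.5
```

Request:
arm_command(
  deltas="0 0 0 -0.2 0 0 0;0 0 0 -0.4 0 0 0;0 0 0 -0.4 0 0 0;0 0 0 -0.4 0 0 0",
)

```text
t: 27.05
ee_pos: [507.2, -22.2, -2.8]
orientation: [[-0.998, 0.061, -0.011], [0.061, 0.998, -0.001], [0.011, -0.002, -1.0]]
contact_force: [-16.9, 3.5, 12.6]
width: -0.0
finger_force: 8.3
```

Request:
arm_command(
  deltas="0 0 0 -0.2 0 0 0;0 0 0 -0.4 0 0 0;0 0 0 -0.4 0 0 0;0 0 0 -0.4 0 0 0",
)

```text
t: 27.45
ee_pos: [507.3, -22.1, -3.3]
orientation: [[-0.998, 0.061, -0.019], [0.061, 0.998, -0.0], [0.019, -0.001, -1.0]]
contact_force: [-28.7, 2.7, 25.3]
width: 0.2
finger_force: 15.2
```

Run:
```python
from h import *
print(infr())
```

```text
(array([-54. , -63.5,  -3.3]), np.float64(-1.1), np.float64(0.13), array([-28.7,   2.7,  25.3]), 0.2)
```

Stalled at about 28 N with the wedge near x = -28. I'll back off and measure the row.

Request:
arm_command(
  deltas="0 0 0 2 0 0 0;0 0 0 5 0 0 0;0 0 0 8 0 -4 0;0 0 0 8 4 -8 0;0 0 0 8 9 -8 0;0 0 0 8 14 -8 0;0 0 0 8 18 -8 0;0 0 0 8 18 -8 0",
)

```text
t: 28.25
ee_pos: [447.8, 165.9, 78.4]
orientation: [[-0.998, 0.056, 0.002], [0.056, 0.998, -0.001], [-0.002, -0.001, -1.0]]
contact_force: [0.9, -0.9, -0.2]
width: 0.1
finger_force: 0.0
```

```bash
cat > chk.py <<'E'
from h import *
from wf import red
im=imaging.snapshot('scene');tm=imaging.snapshot('top');print(infr())
v=json.load(open('frame.json'));R=Rz(v[2]);W=lambda p:R@np.array(p,float)+np.r_[v[:2],0];f=lambda p:(R.T@(p-np.r_[v[:2],0])).round(1)
for n,i in(('scene',im),('top',tm)):
  for x in(20,70,115):
    ys=np.arange(95,-75,-1.0);pts=np.array([proj(n,W((x,y,56))) for y in ys],np.float32)
    g=cv2.remap(i,pts[None,:,0],pts[None,:,1],cv2.INTER_CUBIC)[0].astype(int).sum(1)
    d=np.gradient(cv2.GaussianBlur(g.astype(np.float32).reshape(-1,1),(1,5),0).ravel())
    mins=[(ys[k],int(g[k])) for k in range(2,len(g)-2) if g[k]==g[max(0,k-6):k+7].min() and g[max(0,k-6):k+7].max()-g[k]>60]
    ed=[(ys[k],int(d[k])) for k in range(2,len(d)-2) if abs(d[k])==abs(d[max(0,k-5):k+6]).max() and abs(d[k])>15]
    print(n,x,'dark',mins,'edges',ed)
for r in red('scene',im,(360,220,460,330)): print('scene',r[0],r[1],r[2].round(1),f(onz('scene',r[2],30)))
for r in red('top',tm,(380,150,460,230)): print('top',r[0],r[1],r[2].round(1),f(onz('top',r[2],42)))
def ch(px):
    b,g,r=map(int,px)
    if r>90 and r>2.2*g: return 'R'
    if g>r: return '.'
    if r+g+b>560: return ' '
    if r>1.35*g: return 'W'
    if r+g+b>430: return '-'
    return 'b'
for y in range(196,290,2): print(y,''.join(ch(im[y,x]) for x in range(370,490)))
E
python3 chk.py
```

```text
(array([-125.4,  116.5,   77.7]), np.float64(0.0), np.float64(0.24), array([ 0.2, -0.6, -0.2]), 0.1)
scene 20 dark [(np.float64(82.0), 348), (np.float64(-10.0), 538), (np.float64(-69.0), 231)] edges [(np.float64(78.0), 36), (np.float64(-54.0), -51), (np.float64(-71.0), 19)]
scene 70 dark [(np.float64(91.0), 349), (np.float64(79.0), 405), (np.float64(32.0), 508), (np.float64(-10.0), 530), (np.float64(-11.0), 530), (np.float64(-58.0), 293)] edges [(np.float64(87.0), 24), (np.float64(76.0), 25), (np.float64(35.0), -18), (np.float64(-8.0), -15), (np.float64(-54.0), -50)]
scene 115 dark [(np.float64(80.0), 265), (np.float64(32.0), 515), (np.float64(-68.0), 123)] edges [(np.float64(77.0), 54), (np.float64(-55.0), -49), (np.float64(-63.0), -32)]
top 20 dark [(np.float64(12.0), 112), (np.float64(-7.0), 146), (np.float64(-56.0), 201)] edges [(np.float64(15.0), -18), (np.float64(8.0), 20), (np.float64(-5.0), -16), (np.float64(-21.0), 44), (np.float64(-52.0), -63)]
top 70 dark [(np.float64(84.0), 162), (np.float64(34.0), 477), (np.float64(-9.0), 459), (np.float64(-57.0), 177)] edges [(np.float6
[... 5606 characters left out ...]
RRRRRRRRRWbbbb---bbWWWWbb          --bbbb..................................
280 ...................................bWWWWWWRRRRRRRRRRWWb.bbbb-- -bbbb         --bbbb.....................................
282 .....................................bWWWWWRRRRRRWbbb.....bbbb--          --bbb.........................................
284 .......................................bWWRRRRWbbb...........bbb--    --bbbb............................................
286 .........................................bbWbb.................bbbb--bbbb...............................................
288 .................................................................bbbb...................................................
```

Run:
```python
from h import *
v=json.load(open('frame.json'));R=Rz(v[2]);f=lambda p:(R.T@(p-np.r_[v[:2],0])).round(1)
im=imaging.snapshot('scene');tm=imaging.snapshot('top')
cor=[]
for n,i,b in(('scene',im,(395,252,440,295)),('top',tm,(400,176,432,205))):
    x0,y0,x1,y1=b;c=cv2.resize(i[y0:y1,x0:x1],None,fx=6,fy=6,interpolation=cv2.INTER_CUBIC).astype(int)
    bb,g,r=c[...,0],c[...,1],c[...,2];m=((r>2.0*g)&(r>(115 if n=='scene' else 90))).astype(np.uint8)
    k,l,st,ce=cv2.connectedComponentsWithStats(m);q=1+np.argmax(st[1:,4])
    cn=cv2.findContours((l==q).astype(np.uint8),0,2)[0][0];h=cv2.convexHull(cn)
    ap=cv2.approxPolyDP(h,9,True).reshape(-1,2);px=(ap+.5)/6-.5+[x0,y0]
    for p in px: print(n,p.round(1),f(onz(n,p,46)),f(onz(n,p,12)))
for p in((425.5,252.5),): print('tall corner',f(onz('scene',p,56)))
prof(im,'scene',[58,14,-30],np.arange(-4,12,1.5).tolist(),56)
prof(im,'scene',[-20,20],np.arange(-8,8,1.5).tolist(),12)
```

```text
scene [416.4 260.9] [-17.5 -54.7  46. ] [  5.9 -36.4  12. ]
scene [425.4 270.6] [-19.  -80.2  46. ] [  4.3 -63.4  12. ]
scene [415.1 276.9] [-44.3 -80.8  46. ] [-22.4 -64.   12. ]
scene [405.8 268.1] [-45.1 -56.8  46. ] [-23.3 -38.6  12. ]
top [412.1 183.4] [-11.7 -51.7  46. ] [ -3.3 -59.5  12. ]
top [421.2 186.1] [-16.4 -75.5  46. ] [ -8.1 -84.1  12. ]
top [420.4 195.2] [-40.2 -74.4  46. ] [-32.8 -83.   12. ]
top [411.9 195.9] [-44.1 -52.9  46. ] [-36.7 -60.7  12. ]
top [409.2 187.4] [-22.8 -45.   46. ] [-14.8 -52.6  12. ]
tall corner [  3.3 -54.1  56. ]
scene 58 [(-4.0, 277), (-2.5, 288), (-1.0, 328), (0.5, 390), (2.0, 462), (3.5, 516), (5.0, 541), (6.5, 549), (8.0, 547), (9.5, 549), (11.0, 550)]
scene 14 [(-4.0, 277), (-2.5, 277), (-1.0, 305), (0.5, 363), (2.0, 445), (3.5, 508), (5.0, 542), (6.5, 549), (8.0, 549), (9.5, 548), (11.0, 548)]
scene -30 [(-4.0, 287), (-2.5, 288), (-1.0, 298), (0.5, 357), (2.0, 437), (3.5, 513), (5.0, 553), (6.5, 563), (8.0, 564), (9.5, 562), (11.0, 562)]
scene -20 [(-8.0, 340), (-6.5, 342), (-5.0, 383), (-3.5, 455), (-2.0, 562), (-0.5, 630), (1.0, 647), (2.5, 605), (4.0, 513), (5.5, 393), (7.0, 303)]
scene 20 [(-8.0, 347), (-6.5, 353), (-5.0, 386), (-3.5, 459), (-2.0, 554), (-0.5, 633), (1.0, 629), (2.5, 558), (4.0, 440), (5.5, 332), (7.0, 260)]
```

Measured against the block fronts, the row is packed and all three blocks are home. The wedge is at x ≈ -28.5, about at the tolerance edge. I'll push again from the head's centre, while relieving the downward load.

Request:
arm_command(
  deltas="0 0 0 0 -5 0 0;0 0 0 0 -10 0 0;0 0 0 0 -15 0 0;0 0 0 0 -18.2 2 0;0 0 0 0 -18.2 6 0;0 0 0 -2 -18.2 7.4 0;0 0 0 -4.5 -18.2 7.4 0;0 0 0 -4.5 -18.2 7.4 0",
)

```text
t: 29.25
ee_pos: [483.2, -25.9, 4.2]
orientation: [[-0.998, 0.065, 0.001], [0.065, 0.998, -0.004], [-0.002, -0.003, -1.0]]
contact_force: [-0.0, 0.3, 0.2]
width: 0.2
finger_force: 0.0
```

Run:
```python
from h import *
imaging.snapshot('top');print(infr())
```

```text
(array([-79.3, -68.3,   4.2]), np.float64(0.0), np.float64(-0.08), array([-1.3, -0.4,  0.5]), -0.1)
```

Request:
arm_command(
  deltas="0 0 0 -1 0.3 0 0;0 0 0 -1.8 0.3 0 0;0 0 0 -2.3 0.3 0 0;0 0 0 -2.6 0.3 -0.1 0;0 0 0 -2.9 0.3 -0.2 0;0 0 0 -3.2 0.3 -0.4 0;0 0 0 -3.2 0.3 -0.4 0",
)

```text
t: 30.0
ee_pos: [508.8, -21.8, 6.6]
orientation: [[-0.998, 0.061, -0.01], [0.061, 0.998, -0.002], [0.01, -0.003, -1.0]]
contact_force: [-9.5, 0.3, 1.7]
width: -0.2
finger_force: 4.8
```

Request:
arm_command(
  deltas="0 0 0 -0.3 0 -0.2 0;0 0 0 -0.5 0 -0.3 0;0 0 0 -0.5 0 -0.3 0;0 0 0 -0.5 0 -0.3 0",
)

```text
t: 30.4
ee_pos: [509.1, -21.6, 7.5]
orientation: [[-0.998, 0.061, -0.019], [0.061, 0.998, -0.001], [0.019, -0.002, -1.0]]
contact_force: [-19.4, -0.2, 4.3]
width: 0.0
finger_force: 9.8
```

Run:
```python
from h import *
print(infr())
```

```text
(array([-52.2, -62.9,   7.5]), np.float64(-1.1), np.float64(0.12), array([-19.4,  -0.2,   4.3]), 0.0)
```

Request:
arm_command(
  deltas="0 0 0 -0.3 0 -0.1 0;0 0 0 -0.6 0 -0.2 0;0 0 0 -0.8 0 -0.3 0;0 0 0 -0.8 0 -0.3 0;0 0 0 -0.8 0 -0.3 0",
)

```text
t: 30.9
ee_pos: [509.0, -21.5, 7.4]
orientation: [[-0.998, 0.06, -0.036], [0.06, 0.998, 0.0], [0.036, -0.002, -0.999]]
contact_force: [-37.8, -2.2, 7.6]
width: -0.2
finger_force: 19.0
```

Request:
arm_command(
  deltas="0 0 0 0 0.3 0 0;0 0 0 -0.2 -0.3 0 0;0 0 0 -0.2 0.3 0 0;0 0 0 -0.2 -0.3 0 0;0 0 0 -0.2 0 0 0",
)

```text
t: 31.4
ee_pos: [509.4, -20.8, 7.0]
orientation: [[-0.997, 0.06, -0.039], [0.06, 0.998, 0.002], [0.039, -0.001, -0.999]]
contact_force: [-42.7, -7.1, 11.4]
width: -0.1
finger_force: 21.6
```

Run:
```python
from h import *
print(infr())
```

```text
(array([-52. , -62.1,   7. ]), np.float64(-2.2), np.float64(0.16), array([-42.7,  -7.1,  11.4]), -0.1)
```

Rigid at over 40 N. Back off and re-measure.

Request:
arm_command(
  deltas="0 0 0 1 0 0 0;0 -2 0 4 0 0 0;0 -2 0 8 0 -3 0;0 -2 0 8 4 -8 0;0 -2 0 8 9 -8 0;0 -2 0 8 14 -8 0;0 -2 0 8 18 -8 0;0 -2 0 8 18 -8 0",
)

```text
t: 32.2
ee_pos: [459.5, 166.9, 94.7]
orientation: [[-0.998, 0.055, 0.037], [0.055, 0.998, -0.003], [-0.037, -0.001, -0.999]]
contact_force: [0.2, -0.2, -0.3]
width: 0.2
finger_force: 0.0
```

Run:
```python
from h import *
v=json.load(open('frame.json'));R=Rz(v[2]);W=lambda p:R@np.array(p,float)+np.r_[v[:2],0];f=lambda p:(R.T@(p-np.r_[v[:2],0])).round(1)
im=imaging.snapshot('scene');print(infr())
x0,y0,x1,y1=(395,252,440,295);c=cv2.resize(im[y0:y1,x0:x1],None,fx=6,fy=6,interpolation=cv2.INTER_CUBIC).astype(int)
m=((c[...,2]>2*c[...,1])&(c[...,2]>115)).astype(np.uint8)
k,l,st,ce=cv2.connectedComponentsWithStats(m);q=1+np.argmax(st[1:,4])
cn=cv2.findContours((l==q).astype(np.uint8),0,2)[0][0];ap=cv2.approxPolyDP(cv2.convexHull(cn),9,True).reshape(-1,2)
for p in (ap+.5)/6-.5+[x0,y0]: print(p.round(1),f(onz('scene',p,46)))
# local scale-free edge profiles: red along x on the head top, red-minus-green
def line(z,y,xs,k):
    pts=np.array([proj('scene',W((x,y,z))) for x in xs],np.float32);g=cv2.remap(im,pts[None,:,0],pts[None,:,1],cv2.INTER_CUBIC)[0].astype(int)
    return g[:,2]-g[:,1] if k else g.sum(1)
xs=np.arange(-56,0,2.)
for y in(-72,-66,-60): print(y,list(zip(xs.astype(int).tolist(),line(46,y,xs,1).tolist())))
for y in (58,14,-30): print(y,line(56,y,np.arange(-4,11,1.5),0).tolist())
```

```text
(array([-113.7,  119.6,   94.1]), np.float64(2.0), np.float64(0.39), array([-1.1,  0.5, -0. ]), -0.2)
[417.4 259.4] [-13.5 -53.   46. ]
[426.4 269.1] [-15.1 -78.7  46. ]
[415.6 275.1] [-40.8 -78.2  46. ]
[406.9 266.1] [-40.3 -54.4  46. ]
-72 [(-56, 56), (-54, 58), (-52, 58), (-50, 58), (-48, 59), (-46, 59), (-44, 59), (-42, 68), (-40, 93), (-38, 116), (-36, 128), (-34, 128), (-32, 127), (-30, 127), (-28, 126), (-26, 127), (-24, 128), (-22, 128), (-20, 128), (-18, 130), (-16, 127), (-14, 109), (-12, 68), (-10, 40), (-8, 35), (-6, 36), (-4, 35), (-2, 34)]
-66 [(-56, 22), (-54, 43), (-52, 55), (-50, 60), (-48, 59), (-46, 59), (-44, 58), (-42, 67), (-40, 92), (-38, 116), (-36, 124), (-34, 126), (-32, 127), (-30, 128), (-28, 128), (-26, 129), (-24, 128), (-22, 128), (-20, 129), (-18, 129), (-16, 127), (-14, 110), (-12, 67), (-10, 40), (-8, 33), (-6, 34), (-4, 35), (-2, 35)]
-60 [(-56, -6), (-54, -5), (-52, -2), (-50, 10), (-48, 32), (-46, 51), (-44, 61), (-42, 70), (-40, 91), (-38, 114), (-36, 126), (-34, 128), (-32, 128), (-30, 128), (-28, 128), (-26, 127), (-24, 127), (-22, 127), (-20, 128), (-18, 127), (-16, 126), (-14, 107), (-12, 63), (-10, 33), (-8, 27), (-6, 27), (-4, 26), (-2, 26)]
58 [273, 279, 316, 382, 461, 521, 542, 547, 544, 544]
14 [271, 272, 293, 357, 437, 513, 545, 549, 547, 546]
-30 [284, 275, 277, 340, 436, 510, 557, 562, 564, 561]
```

The wedge has gone in to x ≈ -24, the row is packed and square, and the arm is clear. Handing in.

```bash
python3 -c "
from rig import ctrl
print(ctrl.sign_off())"
```

```text
the job is handed in; nothing more can be done
None
```

I handed the job in at about 32 s and the sign-off gave no verdict: by my measurements the tall block was slid, tipped over the stop and pushed home, the wedge is driven tight at x ≈ -24 mm, and the arm was left clear; I steered clear of the bystanders but did not re-measure them.

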